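# Load the drive module and hang the chassis door

### The job

On the repair bench stands an open drive chassis. Slide the drive module fully home into its slanted bay first, then hang the chassis's lift-off door on its two hinge pins, both sockets all the way down, so that the door closes off the front. Let go of both and leave everything else on the bench where it is.

Things in the scene. Friction and masses are not known exactly. Their poses are not given: they have to be found in the camera images.
- chassis: Open-topped grey drive chassis, fixed, 215 mm deep (x), 206 mm wide (y); side walls 130 mm high, back 90 mm, no front wall. Origin: on the bench under its middle; x from the open front (at x = -105 mm) to the back, y to the hinge-pin side, z up. A low ledge at the front's -y end (top 12 mm high, x -126 to -104 mm) carries the hung door's free end. No top.
- bay: Slanted slot in the chassis. Origin: centre of its floor, at (50, 0, 22) mm in the chassis frame. z points out of the slot, 30 degrees from vertical, leaning to the open front: the module slides in along -z. y is the chassis's y, x the slot's thickness. Slot 23 mm (x) by 115 mm (y), straight for 55 mm, then flared lips to 65 mm from the floor. The loaded module sticks out 65 mm.
- drive: Drive module: an aluminium slab with a black end, 20 mm thick (x), 110 mm wide (y), 130 mm long (z). Origin: centre of its underside, the end that goes down into the bay; z points to the black end. Alike on both broad sides, either may face up. About 0.3 to 0.55 kg. It stands upright in a slotted plywood stand.
- drive_top (a point): Centre of the black end of the drive module, 130 mm from its origin.
- door: Door: grey panel 8 mm thick (x), 178 wide (y), 130 high (z); black grip tab 12 mm thick, 70 wide, centred on top, from 130 to 175 mm up. At its +y edge two socket blocks, 22 x 22 x 20 mm high, through holes 10.5 mm wide on the line x = 0, y = 107 mm. Origin: centre of the panel's underside; z up. 0.2 to 0.4 kg. Hung and shut: axes as the chassis's, origin at (-115, -9, 12) mm in its frame.
- socket_low (a point): Centre of the lower mouth of the lower socket, 18 mm above the door's underside.
- socket_up (a point): Centre of the lower mouth of the upper socket, 96 mm above the door's underside.
- door_edge (a point): Middle of the door's free vertical edge (y = -89 mm, z = 63 mm in the door's frame).
- pin_low (a point): Foot of the lower hinge pin, at its bracket's top, 30 mm above the bench. The pin is 8 mm thick and 20 mm high, its top 6 mm tapered. Seated, the lower socket's mouth is here.
- pin_up (a point): Foot of the upper hinge pin, 108 mm above the bench, straight above the lower; same pin size. Its bracket (36 mm in x, 22 in y) fills 96 to 108 mm above the bench, so the door comes in level from the front, raised 20 to 46 mm over its seated height (lower socket between the brackets), and is then lowered.
- latch (a point): Point in the chassis's front plane where the middle of the door's free edge lies when the door is shut, 75 mm above the bench.
- door_stand: Fixed plywood stand holding the door upright: foot 70 mm (x) by 130 (y) by 15, two rails along y to 45 mm above the bench, 11 mm slot between. Origin: on the bench under its middle. The door's underside stands 15 mm above the bench, its axes parallel to the stand's. The two stands are left and right of the chassis, either way round.
- drive_stand: The same for the drive module, 100 mm long (y), with a 23.5 mm slot; the module's underside stands 15 mm above the bench, its axes parallel to the stand's.
- mug: White mug, 90 mm high, 76 mm across, handle at +y. Origin: centre of its underside. Bystander.
- meter: Black multimeter lying flat, 75 by 140 by 42 mm. Origin: centre of its underside. Bystander.
- cleaner: Cleaner can, 60 mm across, 125 mm high. Origin: centre of its underside. Bystander.
- fan: Black square case fan lying flat, 80 by 80 by 26 mm. Origin: centre of its underside. Bystander.
- screwdriver: Screwdriver lying on the bench, about 200 mm long. Bystander.
- carton: Cardboard box, 90 by 120 by 60 mm. Origin: centre of its underside. Bystander.
- psu: Steel power supply unit, 90 by 150 by 50 mm. Origin: centre of its underside. Bystander.
Not all that is in view belongs to the job. What is meant by the drive is not orange, and is the larger of those in its own colour.

How it is judged (in metres and radians):
On the way, in this order (a step that is already met when the one before it is completed fails the run):
1. the drive module is fully home in the slanted bay (distance between drive and bay below 0.007 m and angle between the z axis of drive and the z axis of bay, either way round below 0.08 rad and z of drive_top in the frame of bay above 0.1 m), for 0.2 s.
2. the door hangs on both pins, fully down and shut (distance between socket_low and pin_low below 0.006 m and distance between socket_up and pin_up below 0.006 m and horizontal distance between door_edge and latch below 0.025 m), for 0.2 s.
At the end, for the whole second after the job is handed in: Module's lower end within 7 mm of the bay floor's centre, its length within 0.08 rad of the bay's axis, black end out; both socket mouths within 6 mm of their pins' feet; door's free edge within 25 mm (horizontally) of shut; both at rest; no bystander moved over 40 mm (all of step 1 and all of step 2 and linear speed of each of drive, door below 0.02 m/s and angular speed of each of drive, door below 0.15 rad/s); the robot touches nothing.
It fails at once if a bystander (mug, meter, cleaner can, fan, screwdriver, carton, power supply) is moved more than 40 mm (distance of any of mug, meter, cleaner, fan, screwdriver, carton, psu from where it was at the start of the episode above 0.04 m).
It also fails if it takes over 72 s, if anything falls off the work surface, if the arm or the gripper's body presses on something with over 40 N, if the wrist force passes 120 N, or if a joint passes its speed limit or range.

### The arm

A 6-joint arm with a two-finger parallel gripper is mounted at the origin on the work surface. World frame = base frame: x ahead of the robot, y to its left, z up, the work surface at z = 0. Lengths are in mm, angles in rad, forces in N, time in s.
With the tool pointing down it reaches from about 400 to 925 mm from the base axis. Payload 12.5 kg.
Tool frame: the origin (TCP) lies midway between the tips of the shut fingers; the grasp point (between the pads) lies 19 mm behind it; z points along the fingers, y is the line along which they close (so a half turn about z gives the same grasp; the last joint's range is limited). The gripper opens to 95 mm and grips with 3 to 60 N. Pads are 20 mm wide; open, the fingers measure 119 mm over their backs; the gripper's body (75 mm by 180 mm) begins 59 mm behind the grasp point.
Start: joints at [1.031, 0.491, 1.559, -0, 1.092, -0.106], TCP at [262.689, 567.138, 177.561] pointing down, gripper open.
Joint ranges: [-3.1, 3.1], [-0.84, 2.19], [0.05, 2.79], [-1.13, 4.28], [0.06, 2.93], [-2.69, 2.69]. Speed limits (rad/s): [2.22, 2.22, 2.79, 3.14, 3.14, 3.14].

### API

Orientations are given as [roll, pitch, yaw] about the fixed x, y, z axes, in that order (R = Rz(yaw) Ry(pitch) Rx(roll)).
In Python, from cell import state, read_camera, camera_info, env gives the robot as it stands.
- The arm moves only by the tool move_arm, never from a script. Its argument "commands" is a list of rows, each a list of 3 entries, a list of its own where there are three numbers: the shift along the world's x, y, z in cm, then the turn, a rotation vector about the world's x, y, z in degrees, then the opening, from 0 (shut) to 1 (fully open). A call has 1 to 10 rows; each row shifts and turns the commanded pose from where the row before left it; what a row does not reach is not made up. A row lasts 1/10 s, in which the tool goes at most 50 mm and 8.59 degrees, less where a joint would pass 70% of its speed; a pose out of reach is approached as far as the arm can. A call with a gripper value outside its range is refused whole. The fingers move at their own pace and stop on an object; the grip force is fixed at half the most. Time passes only in rows, so rows that do not move let the fingers close. It gives the time, the measured TCP pose, the force, the opening and the grip force at its end, in the units of the state.
- state(): the state, without advancing time (a new reading comes with each control period).
- read_camera(name): name is "side" or "top" or "wrist"; returns the picture (480x640x3 uint8, blue, green, red); there is no depth.
- camera_info(name): a dict with "K" (3x3 intrinsics, pixels), "cam_to_world" (4x4, takes a point from camera to world coordinates). Camera axes: x right, y down, z forward; pixel columns grow to the right and rows downward; lengths in mm; the calibration is good to about 2 mm. A picture is of the moment at which its call begins: read the wrist's pose just before it. camera_info takes no time and is no camera call; for the wrist camera it gives the pose at the moment of the call.
- env.job_done(): hands the job in; it is judged then, once.
The state is a dict: "t": time; "joints": joint angles; "qvel": joint speeds; "tau": joint torques, N m; "eef_pos": TCP position; "tcp_rot": TCP orientation; "ft_force": force on the tool from outside, world axes, zero at the start; "moment": the same for the moment, N m; "opening": opening from 0.0 (shut) to 1.0 (fully open); "grip_force": force on a finger pad.
Only numpy, scipy, OpenCV 4.12 (cv2) and the standard library are available. Lean on these libraries where they do the work, as an engineer would, in place of code of your own. Each camera call takes 0.05 s, during which the arm holds its last target. There are 200 camera calls.

## Working session

There is one attempt and no reset: what is moved stays moved. The work goes in short steps, Python scripts to look and compute and a tool call to move; the robot and the scene stay as the last step left them, time stands still between calls to the robot, and variables do not carry over. Pictures are saved under pics/ and viewed, at most 12 in all, crops included, and the job is handed in when it is done.

Besides the shell and the picture viewer there is one more tool, called as name([rows], argument=value, ...), one row to a line, values as JSON. move_arm: Moves the arm, as the interface text tells. Its arguments: {"type":"object","properties":{"commands":{"type":"array"}},"required":["commands"]}

```bash
mkdir -p pics; ls
python3 - <<'E'
from cell import *
import cv2
print(state())
for n in ("top","side"):
    cv2.imwrite(f"pics/{n}0.png",read_camera(n)); i=camera_info(n); print(n,i["K"],i["cam_to_world"])
E
```

```text
pics
{'t': 0.0, 'joints': array([ 1.03138896e+00,  4.91537235e-01,  1.55944484e+00,  2.32604554e-05,
        1.09169187e+00, -1.05597697e-01]), 'qvel': array([-0.00053435, -0.00037454,  0.00098933,  0.00027307, -0.00173613,
       -0.0010867 ]), 'tau': array([ 1.18319022e-03, -6.12642860e+01, -2.58178514e+01,  6.92993961e-02,
        4.82271519e-02, -1.42162794e-04]), 'eef_pos': array([262.53470933, 566.87887419, 176.97722627]), 'tcp_rot': array([-3.14051957e+00, -1.34484200e-04,  2.70777218e+00]), 'ft_force': array([ 0.76124499,  0.19165085, -0.45942361]), 'moment': array([-0.02717169, -0.01199189,  0.03303227]), 'grip_force': 0.0, 'opening': 0.9996736439418541}
top [[511.2704542    0.         330.25988274]
 [  0.         511.2704542  241.96262351]
 [  0.           0.           1.        ]] [[ 5.13835465e-03 -9.92730063e-01  1.20252313e-01  3.40757044e+02]
 [-9.99901673e-01 -3.53157942e-03  1.35710017e-02 -3.27059175e-01]
 [-1.30476608e-02 -1.20310222e-01 -9.92650598e-01  1.33084812e+03]
 [ 0.00000000e+00  0.00000000e+00  0.00000000e+00  1.00000000e+00]]
side [[444.00365514   0.         320.1191503 ]
 [  0.         444.00365514 247.01724539]
 [  0.           0.           1.        ]] [[ 6.89760282e-01 -4.72116145e-01  5.48941799e-01 -1.28633259e+02]
 [-7.23907070e-01 -4.35276479e-01  5.35250353e-01 -6.29233847e+02]
 [-1.37588797e-02 -7.66577284e-01 -6.42004643e-01  8.64327615e+02]
 [ 0.00000000e+00  0.00000000e+00  0.00000000e+00  1.00000000e+00]]
```

View pics/top0.png

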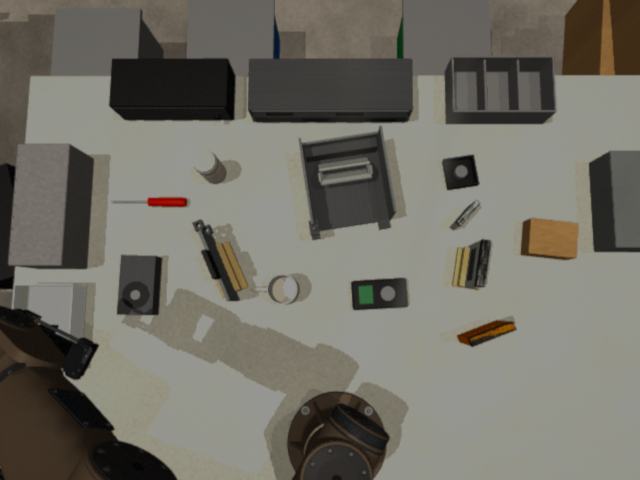

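View pics/side0.png

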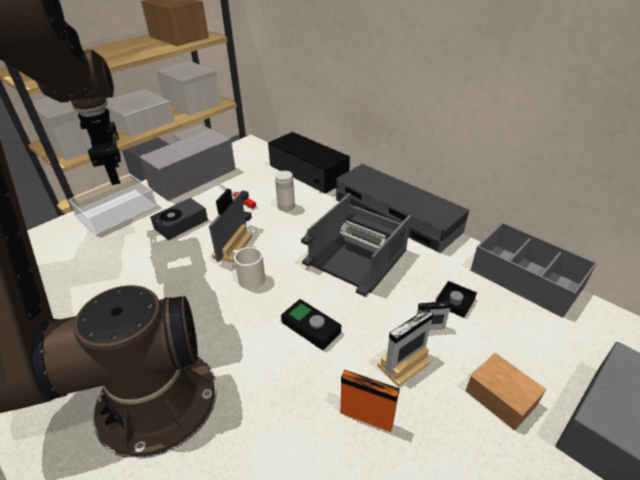

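The top view shows these candidates for the drive: a silver slab with a black end in a plywood stand (473,265), a smaller silver one (465,214), and an orange one (487,332). I choose (473,265). The door is in its stand at (220,262), with its sockets at the (198,224) end. The chassis is at (347,180), open toward the robot. Next, a close check.

Run:
```python
import cv2, numpy as np
t=cv2.imread("pics/top0.png"); s=cv2.imread("pics/side0.png")
def c(im,x,y,w,h,k): 
    return cv2.resize(im[y:y+h,x:x+w],(400,300),interpolation=cv2.INTER_CUBIC)
a=np.hstack([c(t,290,120,120,120*3//4+30,4)*1,c(t,430,190,100,75*4//3,4)])
def cc(im,x,y,w): return cv2.resize(im[y:y+w*3//4,x:x+w],(400,300),interpolation=cv2.INTER_CUBIC)
o=np.vstack([np.hstack([cc(t,280,125,160),cc(t,420,220,100)]),np.hstack([cc(t,170,215,120),cc(s,290,195,130)])])
o=np.clip(o.astype(float)*1.8,0,255).astype(np.uint8)
cv2.imwrite("pics/c1.png",o)
```

```text
(no output)
```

View pics/c1.png

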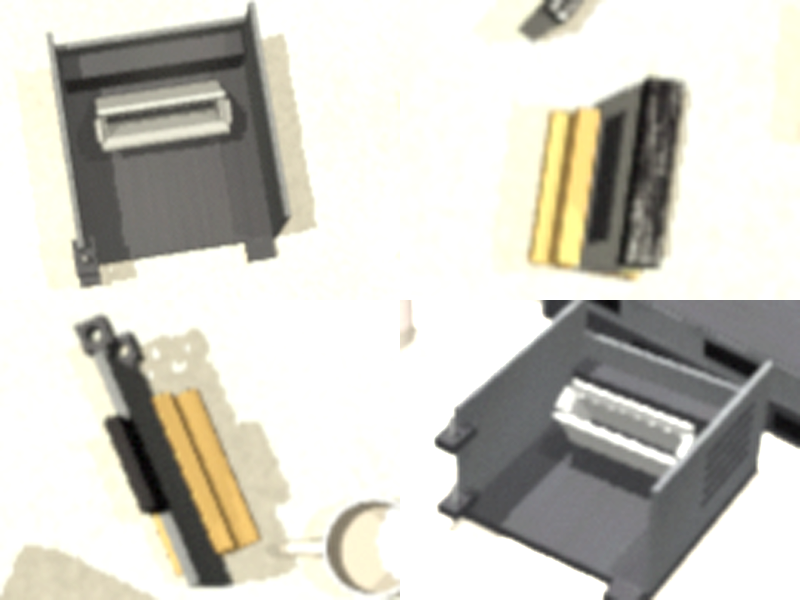

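The close crop confirms the slab with the black end in its stand as the drive (larger silver). The upper hinge bracket is at about (314,222), and the bay mouth at about (345,172) in the top picture.

```bash
cat > h.py <<'E'
import numpy as np, cv2
from cell import *
def ray(ci,px):
    T=np.array(ci["cam_to_world"]);d=T[:3,:3]@np.linalg.solve(np.array(ci["K"]),[px[0],px[1],1]);return T[:3,3],d
def plane(ci,px,z):
    o,d=ray(ci,px);return np.round(o+d*(z-o[2])/d[2],1)
def proj(ci,P):
    T=np.array(ci["cam_to_world"]);p=np.array(ci["K"])@(T[:3,:3].T@(np.array(P,float)-T[:3,3]));return np.round(p[:2]/p[2],1)
def tri(c1,p1,c2,p2):
    A=[];b=[]
    for c,p in((c1,p1),(c2,p2)):
        o,d=ray(c,p);d=d/np.linalg.norm(d);M=np.eye(3)-np.outer(d,d);A.append(M);b.append(M@o)
    return np.round(np.linalg.lstsq(np.vstack(A),np.hstack(b),rcond=None)[0],1)
E
python3 - <<'E'
from h import *
c=camera_info("top")
def show(n,pts,z):
    P=[plane(c,p,z) for p in pts]; print(n,*P)
show("chassis walltops RL,RR,FR,FL",[(300.8,140.2),(380.8,127),(394.8,211),(312.8,221)],130)
show("pin_up bracket",[(313.5,222)],108)
show("drive",[(482.5,240),(491.25,240.75),(485,287),(477,285.5)],145)
show("tab",[(202.4,251),(215,278)],190)
show("sock up",[(199.1,225.5)],131); show("sock low",[(207.5,230)],53)
show("dstand",[(420+550/4-100,220+110/4),(420+580/4-100,220+270/4)],45)
show("doorpanel free top",[(170+228/3.333,215+283/3.333)],145)
show("mug",[(284,288)],90)
show("meter",[(380,293)],42)
E
```

```text
chassis walltops RL,RR,FR,FL [734.7  88.9 130. ] [ 768.  -105.2  130. ] [ 561.  -137.1  130. ] [536.3  57.9 130. ]
pin_up bracket [537.5  57.2 108. ]
drive [ 490.3 -338.6  145. ] [ 488.6 -358.9  145. ] [ 381.2 -341.   145. ] [ 384.6 -322.8  145. ]
tab [457.5 302.9 190. ] [396.9 272.5 190. ]
sock up [524.5 328.7 131. ]
sock low [525.  328.3  53. ]
dstand [ 483.6 -303.8   45. ] [ 383.1 -319.9   45. ]
doorpanel free top [348.8 227.4 145. ]
mug [378.4 128.1  90. ]
meter [ 368.5 -108.    42. ]
```

move_arm([
  [[1.8,-3.9,2.4],[0,0,1.6],1],
  [[1.8,-3.9,2.4],[0,0,1.6],1],
  [[1.8,-3.9,2.4],[0,0,1.6],1],
  [[1.8,-3.9,2.4],[0,0,1.6],1],
  [[1.8,-3.9,2.4],[0,0,1.6],1],
  [[1.8,-3.9,2.4],[0,0,1.6],1],
  [[1.8,-3.9,0],[0,0,1.6],1],
  [[1.8,-3.9,0],[0,0,1.6],1],
  [[1.8,-3.9,0],[0,0,1.6],1],
  [[1.8,-3.9,0],[0,0,1.6],1],
])

```text
t: 1.1
eef_pos: [443.0, 175.4, 321.5]
tcp_rot: [3.142, 0.0, 2.988]
ft_force: [0.7, 0.2, 0.7]
opening: 1.001
grip_force: 0.0
```

move_arm([
  [[1.8,-4,0],[0,0,0],1],
  [[1.6,-4,0],[0,0,0],1],
  [[-0.4,-4.5,0],[0,0,0],1],
  [[-0.4,-4.5,0],[0,0,0],1],
  [[-0.4,-4.5,0],[0,0,0],1],
  [[-0.4,-4.5,0],[0,0,0],1],
  [[-0.4,-4.5,0],[0,0,0],1],
  [[-0.4,-4.5,0],[0,0,0],1],
  [[-0.4,-4.5,0],[0,0,0],1],
  [[-0.4,-4.5,0],[0,0,0],1],
])

```text
t: 2.1
eef_pos: [444.1, -264.6, 321.4]
tcp_rot: [3.141, -0.0, 2.987]
ft_force: [0.6, 0.2, -0.3]
opening: 1.001
grip_force: 0.0
```

move_arm([
  [[-0.4,-3,-2.5],[0,0,0],1],
  [[-0.4,-3,-2.5],[0,0,0],1],
  [[0,-1,0],[0,0,0],1],
  [[0,0,0],[0,0,0],1],
])

```text
t: 2.5
eef_pos: [436.6, -333.6, 271.4]
tcp_rot: [3.141, -0.001, 2.985]
ft_force: [-0.2, -0.0, 0.0]
opening: 1.002
grip_force: 0.0
```

Run:
```python
from h import *
s=state();print(s["t"],s["eef_pos"],s["tcp_rot"],s["joints"])
c=camera_info("wrist");im=read_camera("wrist");cv2.imwrite("pics/w1.png",im);print(c)
```

```text
2.5 [ 436.56651216 -333.60507749  271.39348746] [ 3.14075682e+00 -8.89767001e-04  2.98538371e+00] [-7.72824674e-01  2.98392218e-01  1.61110286e+00  1.77380379e-04
  1.23330683e+00 -2.18747052e+00]
{'K': array([[396.99725608,   0.        , 322.00091583],
       [  0.        , 396.99725608, 237.51759492],
       [  0.        ,   0.        ,   1.        ]]), 'cam_to_world': array([[ 1.55431108e-01,  9.54214014e-01,  2.55571489e-01,
         3.63793004e+02],
       [ 9.87846569e-01, -1.50289068e-01, -3.96529064e-02,
        -3.21939071e+02],
       [ 5.72241828e-04,  2.58628713e-01, -9.65976636e-01,
         4.78838407e+02],
       [ 0.00000000e+00,  0.00000000e+00,  0.00000000e+00,
         1.00000000e+00]])}
```

View pics/w1.png

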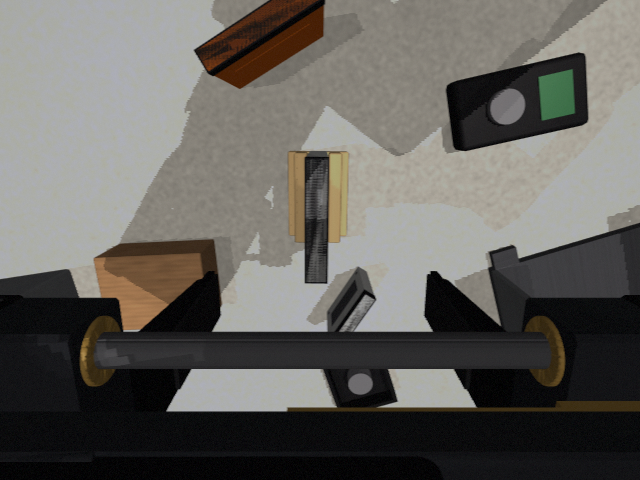

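The wrist view shows the module's black end: corners at about (305,157), (328,157), (327,283) and (305,283), with the fingers on either side.

Run:
```python
from h import *
c=camera_info("wrist")
P=[plane(c,p,145) for p in [(305,157),(328,157),(327,283),(305,283)]];print(P,sum(P)/4)
d=(P[3]+P[2]-P[0]-P[1])/2;print(np.linalg.norm(d),np.degrees(np.arctan2(d[1],d[0])))
```

```text
[array([ 382.5, -338.2,  145. ]), array([ 385.4, -319.4,  145. ]), array([ 495.4, -337. ,  145. ]), array([ 492.4, -356.6,  145. ])] [ 438.925 -337.8    145.   ]
111.41365490818438 -9.29746096896443
```

move_arm([
  [[0.2,-0.4,0],[0,0,-0.4],1],
  [[0,0,-3.5],[0,0,0],1],
  [[0,0,-4],[0,0,0],1],
  [[0,0,-4],[0,0,0],1],
  [[0,0,-3],[0,0,0],1],
  [[0,0,-2.4],[0,0,0],0.4],
  [[0,0,0],[0,0,0],0],
  [[0,0,0],[0,0,0],0],
  [[0,0,0],[0,0,0],0],
  [[0,0,0],[0,0,0],0],
])

```text
t: 3.55
eef_pos: [439.3, -337.2, 104.1]
tcp_rot: [-3.14, 0.002, 2.98]
ft_force: [0.8, -0.2, -0.3]
opening: 0.637
grip_force: 0.0
```

move_arm([
  [[0,0,0],[0,0,0],0],
  [[0,0,0],[0,0,0],0],
  [[0,0,0],[0,0,0],0],
  [[0,0,0],[0,0,0],0],
])

```text
t: 3.95
eef_pos: [438.7, -336.9, 102.6]
tcp_rot: [3.142, 0.0, 2.98]
ft_force: [0.5, -0.5, -0.6]
opening: 0.295
grip_force: 0.0
```

move_arm([
  [[0,0,0],[0,0,0],0],
  [[0,0,0],[0,0,0],0],
  [[0,0,0],[0,0,0],0],
  [[0,0,1],[0,0,0],0],
  [[0,0,3],[0,0,0],0],
  [[0,0,4],[0,0,0],0],
  [[0,0,4],[0,0,0],0],
  [[0,0,4],[0,0,0],0],
])

```text
t: 4.75
eef_pos: [438.2, -336.3, 264.4]
tcp_rot: [3.141, -0.001, 2.98]
ft_force: [0.5, -1.1, -5.0]
opening: 0.205
grip_force: 30.0
```

move_arm([
  [[1.6,3.1,0],[0,0,-7.2],0],
  [[1.6,3.1,0],[0,0,-7.2],0],
  [[1.6,3.1,0],[0,0,-7.2],0],
  [[1.6,3.1,0],[0,0,-7.2],0],
  [[1.6,3.1,0],[0,0,-7.2],0],
  [[1.6,3.1,0],[0,0,-7.2],0],
  [[1.6,3.1,0],[0,0,-7.2],0],
  [[1.6,3.1,0],[0,0,-7.2],0],
  [[1.6,3.1,0],[0,0,-7.2],0],
  [[1.6,2.7,0],[0,0,-7.2],0],
])

```text
t: 5.75
eef_pos: [598.7, -29.1, 262.7]
tcp_rot: [-3.141, -0.0, 1.719]
ft_force: [0.9, -0.1, -4.9]
opening: 0.209
grip_force: 29.9
```

move_arm([
  [[0,0,0],[1.1,-7.4,0],0],
  [[0,0,0],[1.1,-7.4,0],0],
  [[0,0,0],[1.1,-7.4,0],0],
  [[0,0,0],[1.2,-7.5,0],0],
  [[0,0,0],[0,0,0],0],
  [[0,0,0],[0,0,0],0],
])

```text
t: 6.35
eef_pos: [598.2, -30.9, 262.9]
tcp_rot: [2.62, 0.001, 1.723]
ft_force: [-0.2, 0.1, -5.0]
opening: 0.202
grip_force: 30.0
```

Run:
```python
from h import *
from scipy.spatial.transform import Rotation as R
s=state();print(s["t"],s["eef_pos"],s["opening"],s["grip_force"]);print(R.from_euler("xyz",s["tcp_rot"]).as_matrix().round(3))
c=camera_info("wrist");im=read_camera("wrist")
t=read_camera("top");cv2.imwrite("pics/t2raw.png",t);cv2.imwrite("pics/w2raw.png",im);np.savez("w2.npz",K=c["K"],cam_to_world=c["cam_to_world"])
f=lambda a:np.clip(a*1.8,0,255).astype(np.uint8)
o=np.vstack([cv2.resize(f(im[:300].astype(float)),(800,375)),cv2.resize(f(t[120:240,270:426].astype(float)),(293,225)).repeat(1,0) if 0 else cv2.copyMakeBorder(cv2.resize(f(t[125:235,270:425].astype(float)),(317,225),interpolation=cv2.INTER_CUBIC),0,0,0,483,0)])
cv2.imwrite("pics/w2.png",f(im.astype(float)))
```

```text
6.35 [598.2108292  -30.94372169 262.90362553] 0.20207835411571728 30.03398984670639
[[-0.151  0.857  0.493]
 [ 0.988  0.132  0.075]
 [-0.001  0.498 -0.867]]
```

View pics/w2.png

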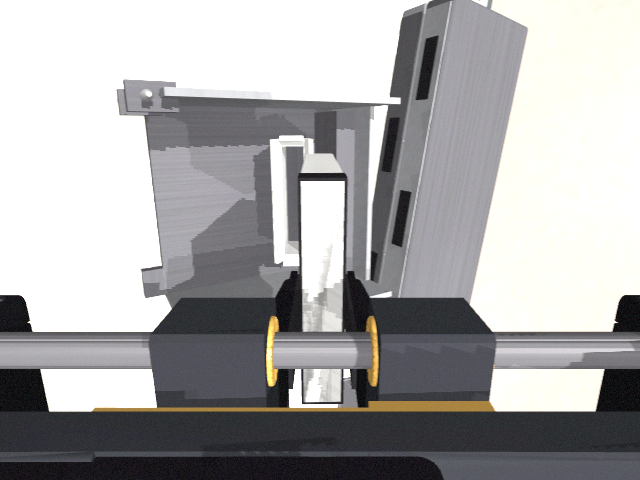

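The wrist view shows the gripped module, with the bay mouth at about (270–312, 137–262) and the upper hinge pin's tip at about (147,94). I'll enlarge the details.

Run:
```python
import cv2, numpy as np
t=cv2.imread("pics/top0.png"); w=cv2.imread("pics/w2raw.png")
f=lambda a,x,y,W:cv2.resize(np.clip(a[y:y+W*3//4,x:x+W]*1.3,0,255).astype(np.uint8),(400,300),interpolation=cv2.INTER_CUBIC)
cv2.imwrite("pics/c2.png",np.vstack([np.hstack([f(t,312,148,64),f(w,240,125,200)]),np.hstack([f(t,296,205,40),f(w,110,70,80)])]))
```

```text
(no output)
```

View pics/c2.png

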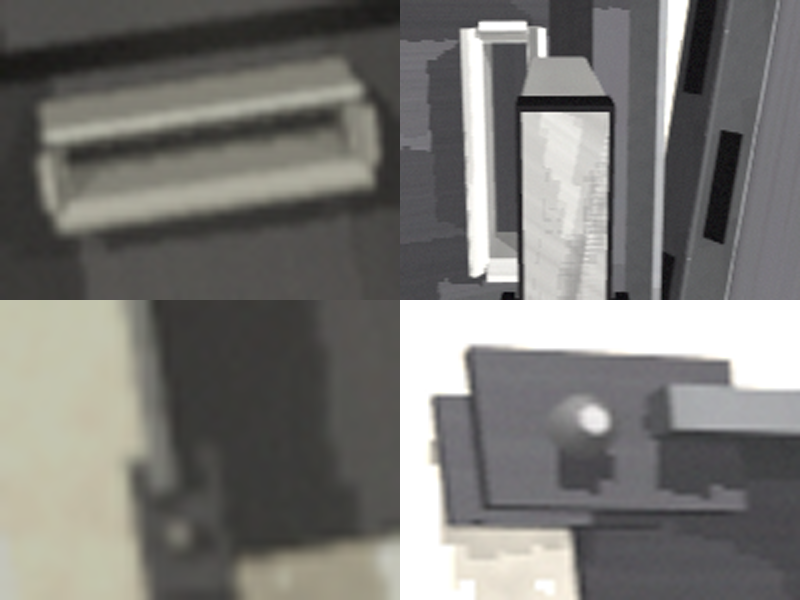

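Run:
```python
from h import *
ct=camera_info("top"); cw=dict(np.load("w2.npz"))
pt,pw=(314,228.5),(146.4,92.6)
print("pin tip top",plane(ct,pt,128),"wrist",plane(cw,pw,128),"tri",tri(ct,pt,cw,pw))
yaw=np.radians(8.6)
M=[(345.6,173.0),None]
B=np.array([699.4,-16.4,22]);z=np.array([-.5*np.cos(yaw),-.5*np.sin(yaw),.866]);x=np.array([.866*np.cos(yaw),.866*np.sin(yaw),.5]);y=np.array([-np.sin(yaw),np.cos(yaw),0])
def onm(c,p,zz=65):
    o,d=ray(c,p);P=o+d*(((B+zz*z-o)@z)/(d@z));return np.round([(P-B)@x,(P-B)@y],1)
print("top: L,R side lips",[onm(ct,(312+a/6.25,148+b/6.25)) for a,b in[(40,180),(378,133)]],"back",onm(ct,(312+192/6.25,148+80/6.25)),[onm(ct,(312+a/6.25,148+b/6.25)) for a,b in[(38,103),(345,60),(62,232),(375,185)]])
print("wrist: left,right rim @+y",onm(cw,(270.5,140)),onm(cw,(313.5,139)),"left @-y",onm(cw,(275,264)),"ends",onm(cw,(291.5,136)),onm(cw,(292,266)))
print("top walls yaw", )
for a,b in[((163,90),(400,99)),((163,97),(395,104))]:
    P,Q=plane(cw,a,130),plane(cw,b,130);print(P,Q,np.degrees(np.arctan2(*(Q-P)[[1,0]])))
# module bottom end face corners in wrist image check: near face of slab top-left
s=state();print(s["eef_pos"])
```

```text
pin tip top [518.6  55.  128. ] wrist [519.9  57.3 128. ] tri [516.7  54.7 147.5]
top: L,R side lips [array([ 0.1, 69.4]), array([ -0.9, -67.6])] back [31.6  3.9] [array([31.4, 65.8]), array([ 30.7, -57.5]), array([-22.6,  63.7]), array([-22.1, -64.2])]
wrist: left,right rim @+y [-20.1  65.4] [22.3 66.5] left @-y [-19.4 -63.4] ends [ 0.7 69.3] [ -1.2 -65.6]
top walls yaw
[530.2  61.  130. ] [742.8  95.3 130. ] 9.164888968178145
[530.5  56.3 130. ] [737.7  89.7 130. ] 9.157130592865519
[599.48841603 -30.8945141  263.18364409]
```

move_arm([
  [[-3.6,-0.5,0],[0,0,0.4],0],
  [[1.4,0.2,-2.45],[0,0,0],0],
  [[1.4,0.2,-2.45],[0,0,0],0],
  [[1.4,0.2,-2.45],[0,0,0],0],
  [[1.4,0.28,-2.45],[0,0,0],0],
  [[0,0,0],[0,0,0],0],
  [[0,0,0],[0,0,0],0],
])

```text
t: 7.15
eef_pos: [619.2, -26.6, 164.4]
tcp_rot: [2.619, 0.0, 1.731]
ft_force: [-0.1, -0.4, -4.4]
opening: 0.206
grip_force: 30.1
```

Run:
```python
from h import *
from scipy.spatial.transform import Rotation as R
s=state();m=R.from_euler("xyz",s["tcp_rot"]).as_matrix();print(s["t"],s["eef_pos"],m.round(3))
c=camera_info("wrist");im=read_camera("wrist");cv2.imwrite("pics/w3raw.png",im)
np.savez("w3.npz",K=c["K"],cam_to_world=c["cam_to_world"])
p=s["eef_pos"]
for a in(-10,10):
  for b in(55,):
    print("pred module corner bottom",proj(c,p+m@[b,a,87.5]),"top",proj(c,p+m@[b,a,-42.5]))
cv2.imwrite("pics/w3.png",np.clip(cv2.resize(im[60:300,200:520],(800,600),interpolation=cv2.INTER_CUBIC)*1.3,0,255).astype(np.uint8))
```

```text
7.15 [619.23579545 -26.627982   164.35574795] [[-0.16   0.855  0.493]
 [ 0.987  0.138  0.08 ]
 [-0.     0.499 -0.866]]
pred module corner bottom [309.2 157.1] top [299.1 177.5]
pred module corner bottom [336.6 157.1] top [347.4 177.5]
```

View pics/w3.png

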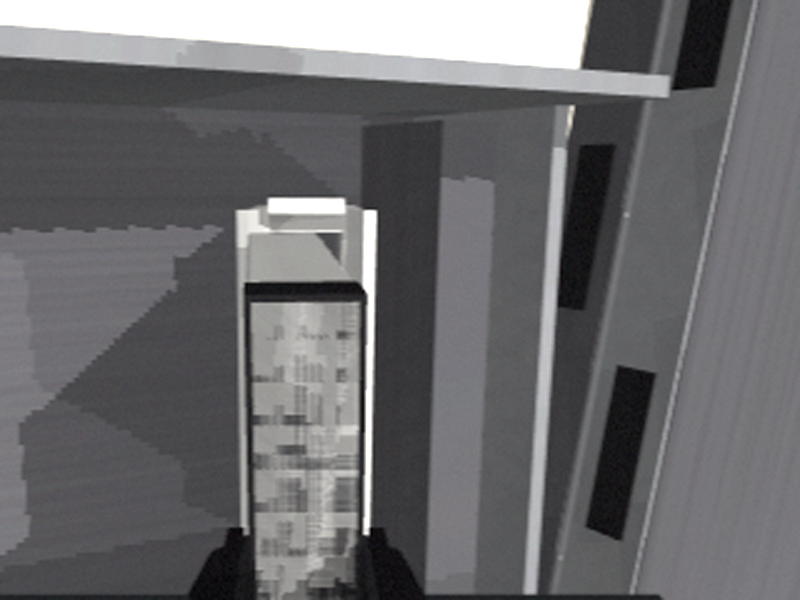

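The module sits over the bay mouth (rim at crop x 237–378) and is centred to about 1.5 mm. I'll insert it stepwise and watch the force.

move_arm([
  [[0.1,0,0.05],[0,0,0],0],
  [[0.25,0.04,-0.43],[0,0,0],0],
  [[0.25,0.04,-0.43],[0,0,0],0],
  [[0.25,0.04,-0.43],[0,0,0],0],
  [[0.25,0.04,-0.43],[0,0,0],0],
  [[0.25,0.04,-0.43],[0,0,0],0],
  [[0,0,0],[0,0,0],0],
])

```text
t: 7.9
eef_pos: [632.9, -25.2, 143.5]
tcp_rot: [2.616, 0.001, 1.729]
ft_force: [4.3, 0.5, -3.8]
opening: 0.205
grip_force: 29.8
```

move_arm([
  [[0.25,0.04,-0.43],[0,0,0],0],
  [[0.25,0.04,-0.43],[0,0,0],0],
  [[0,0,0],[0,0,0],0],
])

```text
t: 8.2
eef_pos: [637.6, -24.3, 134.4]
tcp_rot: [2.617, 0.001, 1.729]
ft_force: [4.1, 0.7, -5.1]
opening: 0.206
grip_force: 29.8
```

move_arm([
  [[0.25,0.04,-0.43],[0,0,0],0],
  [[0.25,0.04,-0.43],[0,0,0],0],
  [[0.25,0.04,-0.43],[0,0,0],0],
  [[0,0,0],[0,0,0],0],
])

```text
t: 8.6
eef_pos: [644.7, -23.0, 121.2]
tcp_rot: [2.618, 0.001, 1.73]
ft_force: [3.8, 2.0, -5.0]
opening: 0.205
grip_force: 29.8
```

move_arm([
  [[0.25,0.04,-0.43],[0,0,0],0],
  [[0.25,0.04,-0.43],[0,0,0],0],
  [[0.25,0.04,-0.43],[0,0,0],0],
  [[0,0,0],[0,0,0],0],
])

```text
t: 9.0
eef_pos: [652.2, -21.7, 108.3]
tcp_rot: [2.618, 0.001, 1.73]
ft_force: [3.8, 0.5, -4.7]
opening: 0.205
grip_force: 29.8
```

Smooth; about 12 mm to go.

move_arm([
  [[0.25,0.04,-0.43],[0,0,0],0],
  [[0.2,0.03,-0.34],[0,0,0],0],
  [[0,0,0],[0,0,0],0],
])

```text
t: 9.3
eef_pos: [656.7, -21.0, 100.8]
tcp_rot: [2.618, 0.001, 1.73]
ft_force: [4.3, 0.6, -4.9]
opening: 0.203
grip_force: 29.8
```

move_arm([
  [[0.15,0.02,-0.26],[0,0,0],0],
  [[0,0,0],[0,0,0],0],
])

```text
t: 9.5
eef_pos: [657.4, -19.9, 99.2]
tcp_rot: [2.618, -0.0, 1.731]
ft_force: [-6.4, 2.8, 6.4]
opening: 0.206
grip_force: 30.0
```

move_arm([
  [[0.1,0.02,-0.17],[0,0,0],0],
  [[0,0,0],[0,0,0],0],
])

```text
t: 9.7
eef_pos: [658.2, -19.5, 98.5]
tcp_rot: [2.617, -0.0, 1.732]
ft_force: [-15.2, 4.8, 20.3]
opening: 0.202
grip_force: 30.2
```

move_arm([
  [[-0.1,0,0.17],[0,0,0],0.5],
  [[0,0,0],[0,0,0],0.5],
  [[0,0,0],[0,0,0],0.5],
  [[0,0,0],[0,0,0],0.5],
  [[-1,-0.16,1.73],[0,0,0],0.5],
  [[-2,-0.32,3.46],[0,0,0],0.5],
  [[-2,-0.32,3.46],[0,0,0],0.5],
  [[-2,-0.32,3.46],[0,0,0],0.5],
  [[-1.5,-0.24,2.6],[0,0,0],1],
  [[0,0,0],[0,0,0],1],
])

```text
t: 10.7
eef_pos: [573.1, -34.9, 249.7]
tcp_rot: [2.612, 0.004, 1.729]
ft_force: [0.1, -1.2, 0.3]
opening: 0.613
grip_force: 0.0
```

Run:
```python
from h import *
s=state();print(s["t"],s["eef_pos"])
c=camera_info("wrist");im=read_camera("wrist");t=read_camera("top");sd=read_camera("side")
cv2.imwrite("pics/w4raw.png",im);cv2.imwrite("pics/t4raw.png",t)
np.savez("w4.npz",K=c["K"],cam_to_world=c["cam_to_world"])
B=np.array([700,-14.5,22]);z=np.array([-.494,-.078,.866])
x=np.array([.855,.136,.5]);y=np.array([-.156,.988,0])
for n,cc in(("wrist",c),("side",camera_info("side")),("top",camera_info("top"))): print(n,"pred top corners",[proj(cc,B+130*z+a*x+b*y).tolist() for a in(-10,10) for b in(-55,55)],"pin tip",proj(cc,[519.5,56.5,128]))
f=lambda a,x,y,W:cv2.resize(np.clip(a[y:y+W*3//4,x:x+W]*1.3,0,255).astype(np.uint8),(400,300),interpolation=cv2.INTER_CUBIC)
cv2.imwrite("pics/c4.png",np.vstack([np.hstack([f(im,0,0,640),f(sd,290,190,130)]),np.hstack([f(t,300,125,100),f(im,200,50,240)])]))
```

```text
10.7 [573.12599434 -34.8767543  249.69744779]
wrist pred top corners [[307.9, 276.5], [307.1, 152.9], [329.9, 276.5], [331.1, 152.9]] pin tip [187.1  92.7]
side pred top corners [[372.6, 233.3], [337.9, 219.7], [376.0, 227.0], [341.4, 213.8]] pin tip [305.6 232.2]
top pred top corners [[370.8, 180.2], [325.4, 187.2], [369.9, 172.2], [324.2, 179.2]] pin tip [313.4 228.1]
```

View pics/c4.png

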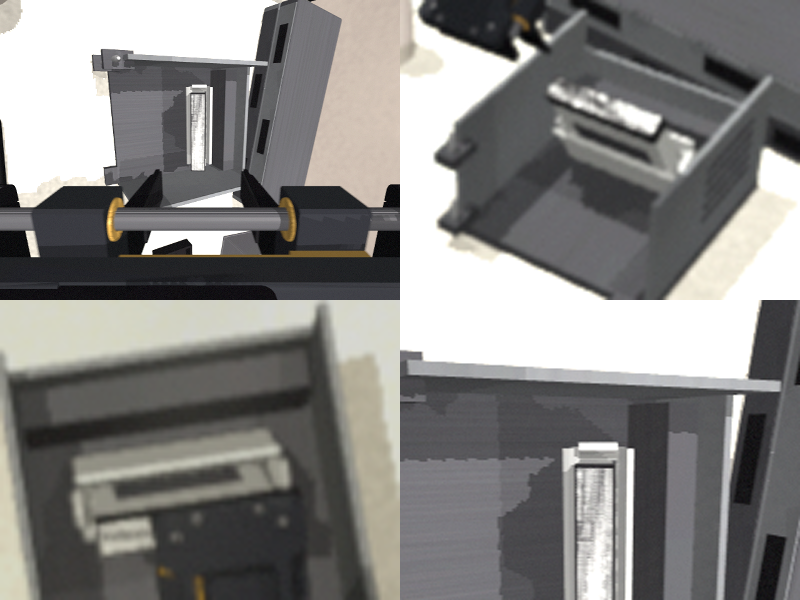

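The module is home in the bay (bright top at crop (595,520)). On to the door.

move_arm([
  [[0,0,2],[-1.2,7.4,0],1],
  [[0,0,2],[-1.2,7.4,0],1],
  [[0,0,2],[-1.2,7.4,0],1],
  [[0,0,1],[-1.1,7.4,0],1],
  [[-1.4,3.2,0],[0,0,-7.2],1],
  [[-1.4,3.2,0],[0,0,-7.2],1],
  [[-1.4,3.2,0],[0,0,-7.2],1],
  [[-1.4,3.2,0],[0,0,-7.2],1],
  [[-1.4,3.2,0],[0,0,-7.2],1],
  [[-1.4,3.2,0],[0,0,-7.2],1],
])

```text
t: 11.85
eef_pos: [488.7, 159.3, 314.1]
tcp_rot: [-3.14, 0.002, 0.972]
ft_force: [0.1, 0.2, -0.1]
opening: 1.001
grip_force: 0.0
```

move_arm([
  [[-1.4,3.2,0],[0,0,-7.2],1],
  [[-1.4,3.2,0],[0,0,-7.2],1],
  [[-1.4,3.2,0],[0,0,-7.2],1],
  [[-1.4,3.2,0],[0,0,-7.2],1],
  [[0,0,0],[0,0,0],1],
  [[0,0,0],[0,0,0],1],
])

```text
t: 12.45
eef_pos: [433.1, 286.3, 314.4]
tcp_rot: [3.14, 0.003, 0.478]
ft_force: [0.9, -1.2, 0.3]
opening: 1.0
grip_force: 0.0
```

Run:
```python
from h import *
s=state();print(s["t"],s["eef_pos"],s["tcp_rot"])
c=camera_info("wrist");im=read_camera("wrist");cv2.imwrite("pics/w5raw.png",im)
np.savez("w5.npz",K=c["K"],cam_to_world=c["cam_to_world"])
cv2.imwrite("pics/w5.png",np.clip(cv2.resize(im[0:330,100:540],(800,600),interpolation=cv2.INTER_CUBIC)*1.6,0,255).astype(np.uint8))
```

```text
12.45 [433.06250346 286.29206909 314.43955665] [3.14045508e+00 2.56091786e-03 4.77914300e-01]
```

View pics/w5.png

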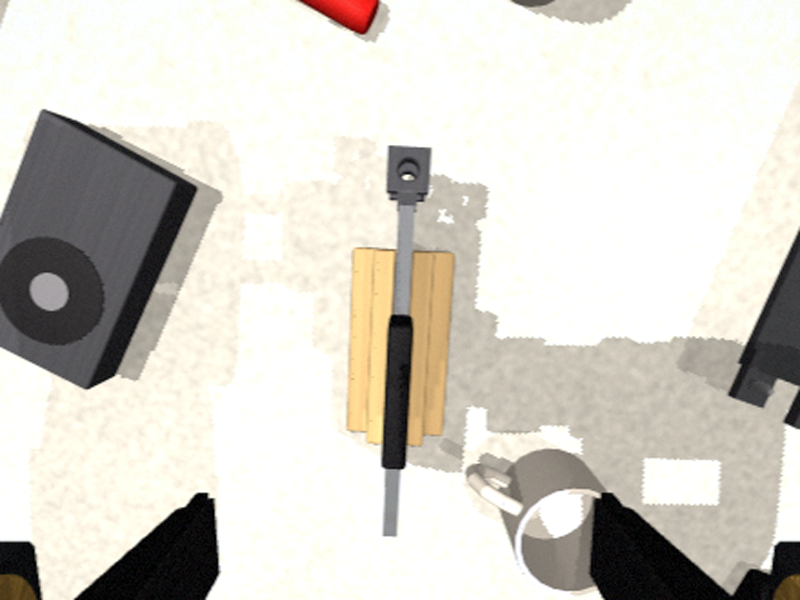

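Run:
```python
from h import *
c=dict(np.load("w5.npz"));q=lambda x,y,z:plane(c,(100+x/1.818,y/1.818),z)
A=q(401,317,190);B=q(394.5,467,190);S=q(409.5,170,131);F=q(390,535,145);print(A,B,S,F,(A+B)/2)
for d in(A-B,S-F,S-(A+B)/2):print(np.linalg.norm(d[:2]),np.degrees(np.arctan2(d[1],d[0])))
```

```text
[465. 305. 190.] [399.6 274.7 190. ] [527.4 332.6 131. ] [349.4 252.3 145. ] [432.3  289.85 190.  ]
72.07808266040377 24.858419259478595
195.27439668323137 24.281259001240574
104.2668331733538 24.205195323901805
```

The door's tab top is at crop (383–412, 316–467), the socket hole at (409,170); the door's y axis lies at about 24.4° and the tab centre near (431, 289).

move_arm([
  [[-0.2,0.3,0],[0,0,-3],0.6],
  [[0,0,-3.5],[0,0,0],0.5],
  [[0,0,-4.5],[0,0,0],0.45],
  [[0,0,-4.5],[0,0,0],0.45],
  [[0,0,-3.7],[0,0,0],0.45],
  [[0,0,0],[0,0,0],0.3],
  [[0,0,0],[0,0,0],0.15],
  [[0,0,0],[0,0,0],0],
  [[0,0,0],[0,0,0],0],
  [[0,0,0],[0,0,0],0],
])

```text
t: 13.5
eef_pos: [431.7, 288.8, 155.2]
tcp_rot: [3.14, -0.002, 0.422]
ft_force: [-0.2, -0.4, -0.5]
opening: 0.214
grip_force: 0.0
```

move_arm([
  [[0,0,0],[0,0,0],0],
  [[0,0,0],[0,0,0],0],
  [[0,0,0],[0,0,0],0],
  [[0,0,0],[0,0,0],0],
])

```text
t: 13.9
eef_pos: [431.2, 288.7, 154.0]
tcp_rot: [3.14, 0.0, 0.422]
ft_force: [-0.6, -0.4, -1.1]
opening: 0.001
grip_force: 0.0
```

Run:
```python
from h import *
s=state();print(s["t"],s["eef_pos"],s["opening"],s["ft_force"])
im=read_camera("wrist");t=read_camera("top");sd=read_camera("side");cv2.imwrite("pics/t6raw.png",t)
f=lambda a,x,y,W:cv2.resize(np.clip(a[y:y+W*3//4,x:x+W]*1.6,0,255).astype(np.uint8),(400,300),interpolation=cv2.INTER_CUBIC)
cv2.imwrite("pics/c6.png",np.vstack([np.hstack([f(im,0,0,640),f(sd,160,160,130)]),np.hstack([f(t,150,200,140),f(im,220,120,200)])]))
```

```text
13.9 [431.16106773 288.66498397 154.00046427] 0.0009534616498125311 [-0.61420084 -0.43401996 -1.1396927 ]
```

View pics/c6.png

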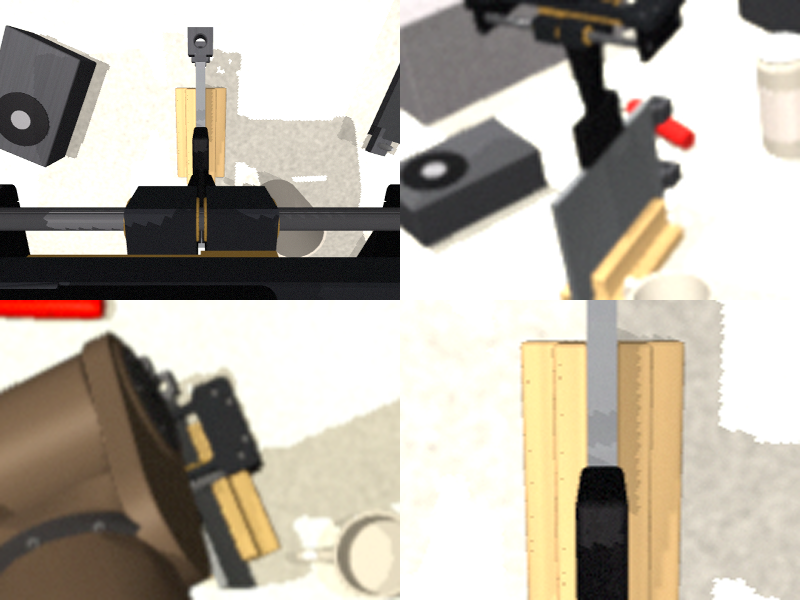

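move_arm([
  [[0,0,0],[0,0,0],0],
  [[0,0,1],[0,0,0],0],
  [[0,0,1],[0,0,0],0],
  [[0,0,0],[0,0,0],0],
])

```text
t: 14.45
eef_pos: [431.9, 289.0, 175.8]
tcp_rot: [3.14, -0.003, 0.422]
ft_force: [-0.6, 0.3, 0.8]
opening: 0.006
grip_force: 0.0
```

Run:
```python
from h import *
s=state();print(s["t"],s["eef_pos"],s["ft_force"],s["opening"],s["grip_force"])
im=read_camera("wrist");t=read_camera("top");cv2.imwrite("pics/w7raw.png",im);cv2.imwrite("pics/t7raw.png",t)
g=cv2.cvtColor(im,cv2.COLOR_BGR2GRAY)
for y in range(190,345,10): print(y,g[y,270:376:3].tolist())
w5=cv2.cvtColor(cv2.imread("pics/w5raw.png"),6)
for y in (60,150,240,290): print(y,w5[y,270:376:4].tolist())
```

```text
14.45 [431.89579294 289.02169736 175.75210382] [-0.62255944  0.34905525  0.83187722] 0.005608628518912153 0.0
190 [170, 168, 166, 169, 168, 146, 151, 152, 147, 150, 144, 149, 151, 148, 152, 108, 108, 109, 108, 85, 112, 120, 117, 118, 120, 123, 123, 122, 119, 110, 129, 130, 125, 125, 127, 130]
200 [167, 171, 167, 165, 166, 140, 151, 152, 147, 147, 145, 151, 149, 148, 33, 10, 8, 13, 8, 6, 45, 119, 118, 118, 117, 123, 122, 123, 120, 107, 131, 132, 127, 127, 129, 131]
210 [167, 169, 165, 166, 166, 133, 150, 152, 146, 147, 145, 150, 150, 116, 4, 6, 6, 8, 3, 5, 3, 119, 117, 119, 117, 122, 122, 121, 117, 114, 130, 131, 129, 126, 126, 129]
220 [169, 170, 170, 169, 166, 128, 150, 150, 148, 147, 141, 152, 151, 82, 30, 34, 31, 30, 25, 27, 22, 97, 119, 119, 118, 122, 119, 119, 116, 108, 132, 133, 130, 130, 129, 131]
230 [174, 173, 167, 167, 169, 138, 148, 152, 148, 145, 125, 153, 151, 80, 27, 31, 32, 31, 25, 26, 21, 98, 119, 119, 115, 120, 119, 118, 127, 105, 130, 133, 133, 133, 135, 133]
240 [175, 173, 168, 168, 166, 147, 139, 151, 148, 146, 131, 151, 150, 109, 15, 17, 13, 19, 18, 19, 16, 99, 1
[... 1499 characters left out ...]
340 [25, 24, 18, 24, 25, 22, 20, 17, 22, 20, 18, 21, 24, 21, 16, 71, 54, 46, 45, 67, 55, 22, 22, 19, 16, 18, 15, 18, 17, 19, 19, 22, 16, 20, 21, 19]
60 [161, 161, 159, 162, 161, 161, 160, 161, 161, 161, 161, 162, 161, 162, 161, 162, 159, 160, 161, 161, 161, 160, 160, 159, 160, 161, 161]
150 [157, 155, 154, 151, 158, 154, 133, 142, 137, 136, 138, 143, 90, 100, 88, 109, 108, 104, 116, 113, 113, 117, 119, 124, 161, 159, 162]
240 [162, 163, 160, 161, 162, 161, 150, 155, 139, 144, 94, 27, 25, 10, 116, 120, 121, 123, 125, 121, 119, 122, 161, 162, 162, 152, 153]
290 [162, 162, 162, 162, 162, 161, 161, 160, 161, 162, 137, 90, 131, 160, 161, 160, 163, 160, 161, 162, 161, 161, 161, 161, 160, 163, 161]
```

Run:
```python
from h import *
c5=dict(np.load("w5.npz"));c7=camera_info("wrist");s=state();P=s["eef_pos"];print(P)
for n,c in(("w7",c7),("w5",c5)):
    print(n,np.array(c["cam_to_world"]).round(3).tolist())
n=tri(c5,(320.6,174.4),c7,(320.5,198));print("near end",n)
print("proj TCP now",proj(c7,P),"near-end expected",proj(c7,[463,304,190]))
```

```text
[431.29411528 288.71195294 174.44566531]
w7 [[0.409, -0.881, -0.238, 497.297], [-0.912, -0.395, -0.107, 319.298], [0.001, 0.261, -0.965, 381.889], [0.0, 0.0, 0.0, 1.0]]
w5 [[0.46, -0.856, -0.234, 497.897], [-0.888, -0.444, -0.122, 320.921], [0.001, 0.264, -0.964, 521.627], [0.0, 0.0, 0.0, 1.0]]
near end [459.  302.5 130.5]
proj TCP now [323.3 266.7] near-end expected [321.5 209.4]
```

Run:
```python
from h import *
c=camera_info("side")
d=np.array([np.cos(np.radians(24.4)),np.sin(np.radians(24.4)),0]);C=np.array([430,288.7,0])
for z in(145,190): print("tab",z,[proj(c,C+e*d+[0,0,z]).tolist() for e in(-35,35)])
print("TCP c6",proj(c,[431.2,288.7,154]),"tip edges",proj(c,np.array([431.2,288.7,154])+10*d),"body bottom z",proj(c,[431.2,288.7,232]))
s0=cv2.imread("pics/side0.png");now=read_camera("side");cv2.imwrite("pics/s8raw.png",now)
for n,im in(("s0",s0),("now",now)):
    g=im.max(2)
    print(n)
    for y in range(160,222,3): print(y,''.join('#' if v<32 else '+' if v<80 else '.' for v in g[y,205:250]))
```

```text
tab 145 [[219.1, 214.5], [231.1, 201.0]]
tab 190 [[216.5, 201.0], [228.8, 187.7]]
TCP c6 [225.1 204.8] tip edges [226.8 202.9] body bottom z [220.7 181. ]
s0
160 ++++++++++++++++++++++++++++.................
163 ++++++++++++++++++++++++++++.................
166 +++++++++++++++++++++++++++++................
169 +++++++++++++++++++++++++++..................
172 +++++++++++++++++++++........................
175 ++++++++++++++...............................
178 ++++++++.....................................
181 ++...........................................
184 .............................................
187 .............................................
190 .....................+###+...................
193 ...................+######..........+++++++..
196 ................+#########+......++++++++#+..
199 .............+#############+..+++++++++++....
202 ...........+################++++++++++.......
205 ............+############+++++++++++++.......
208 .............##########+++++++++++++++.......
211 +............+######+++++++++++++++++++......
214 +.............++++++++++++++++++++++++
[... 461 characters left out ...]

181 +..........+########.........................
184 ............+######+.........................
187 ..............####+..........................
190 .....................+###+...................
193 ...................+######..........+++++++..
196 ................##########+......++++++++++..
199 .............+#############+..+++++++++++....
202 ...........+################++++++++++.......
205 ............+############+++++++++++++.......
208 .............#########++++++++++++++++.......
211 +............+######+++++++++++++++++++......
214 +.............+++++++++++++++++++++++++++++++
217 ++............+++++++++++++++++++++++++++++++
220 ++..........++++++++++++++++++++++++++++++...
```

Run:
```python
from h import *
c=camera_info("side");print([proj(c,[262.5,566.9,z]).tolist() for z in(177,197,217)], [proj(c,[431.3,288.7,z]).tolist() for z in(174.4,194.4,214.4)])
g=cv2.imread("pics/side0.png").max(2)
for y in range(150,195,2): print(y,''.join('#' if v<32 else '+' if v<80 else '.' for v in g[y,90:140]))
```

```text
[[119.2, 185.9], [117.1, 180.0], [114.9, 174.0]] [[224.0, 198.7], [222.9, 192.7], [221.8, 186.5]]
150 #############+###+++########+.....++++++++++++++++
152 #############################+...+++++++++++++++++
154 #############################+....++++++++++++++++
156 ##############################+...+++++++++++++++.
158 +#########################+###+....+++++++++++++++
160 .+############################+.....++++++++++++++
162 ..+##+#####################++.......++++++++++++++
164 ...#########################.........+++++++++++++
166 ....++.........############++.........++++++++++++
168 ................#########+............++++++++++++
170 ................+########+.............+++++++++++
172 .................+########+.............++++++++++
174 ..................+########+..............++++++++
176 ...................########+.................+++++
178 ....................########+...................++
180 ....................+########.....................
182 .....................+#######+....................
184 ......................+++.........................
186 ..................................................
188 ..................................................
190 ..................................................
192 ..................................................
194 ..................................................
```

Run:
```python
import cv2,numpy as np
a=cv2.imread("pics/side0.png").astype(int);b=cv2.imread("pics/s8raw.png").astype(int)
d=np.abs(a-b).max(2)
for y in range(180,206,1): print(y,' '.join(f"{v:3d}" for v in d[y,212:240]))
a=cv2.imread("pics/w7raw.png");f=lambda a,x,y,W:cv2.resize(np.clip(a[y:y+W*3//4,x:x+W]*2.5,0,255).astype(np.uint8),(400,300),interpolation=cv2.INTER_CUBIC)
w5=cv2.imread("pics/w5raw.png");w1=cv2.imread("pics/w1.png");w3=cv2.imread("pics/w3raw.png")
s=cv2.imread("pics/s8raw.png")
cv2.imwrite("pics/c8.png",np.vstack([np.hstack([f(a,250,170,160),f(w3,220,240,200)]),np.hstack([f(s,175,140,100),f(w1,100,200,440)])]))
```

```text
180   5   6   4  32 121 157 160 156 155 158 159 162 144  73   9   6   8   7   6   5   6   5   7   6   7   7   7   7
181   6   7   3  26 105 151 158 157 159 160 162 166 159  97  22   5   6   6   5   7   6   5   5   7   7   6   8   7
182   7   7   5  19  80 146 157 158 163 167 180 200 185 106  24   4   6   8   6   6   6   7   7   6   7   6   7   6
183   6   7   6   5  51 131 156 155 177 195 211 222 193  90  10   4   7   7   5   6   7   6   6   6   5   7   8   5
184   8   6   8   2  31 108 147 158 180 205 219 224 188  75   3   5   5   5   5   6   6   6   6   7   6   6   7   7
185   6   6   7   3  35 106 164 175 162 174 193 205 183  84  10   6   5   5   5   5   5   6   6   7   6   7   6   7
186   6   7   6   4  14  65 150 193 181 171 156 162 139  67   9   5   7   5   6   4   6   6   6   7   6   6   6   7
187   6   8   8   6   2  28 119 188 185 188 166 117  66  23   3   8   5   7   6   7   5   6   6   5   5   6   7   6
188   7   7   5   4   2  18  94 185 184 181 141  56  12   2   5   7   6   6   7   7   5   6   4   4   5   6   6   6
189   5   6   5   5   5   6  54 136 152 150  79  16   6 
[... 1215 characters left out ...]
   3
200   6   7   6   6   3   4   6   6   4   3   1   0   2   3   2   3   3   2   2   2   1   0   5   3   1   2   1   2
201   7   6   7   6   3   5   6   1   2   2   1   3   1   1   2   3   2   2   3   1   1   2   2   3   3   1   1   2
202   5   6   7   8   2   1   2   1   6   1   2   2   1   3   2   0   1   2   1   2   1   1   3   3   2   2   0   5
203   6   6   7   7   6   0   3   5   1   2   1   1   2   2   1   4   5   2   3   1   3   3   2   2   3   2   0   2
204   6   8   7   6   4   3   3   2   3   1   4   2   2   1   2   2   3   1   2   1   1   4   2   2   0   1   2   3
205   7   8   8   6   6   3   5   2   1   1   2   3   2   3   2   3   1   3   1   2   2   3   3   1   0   1   2   1
```

View pics/c8.png

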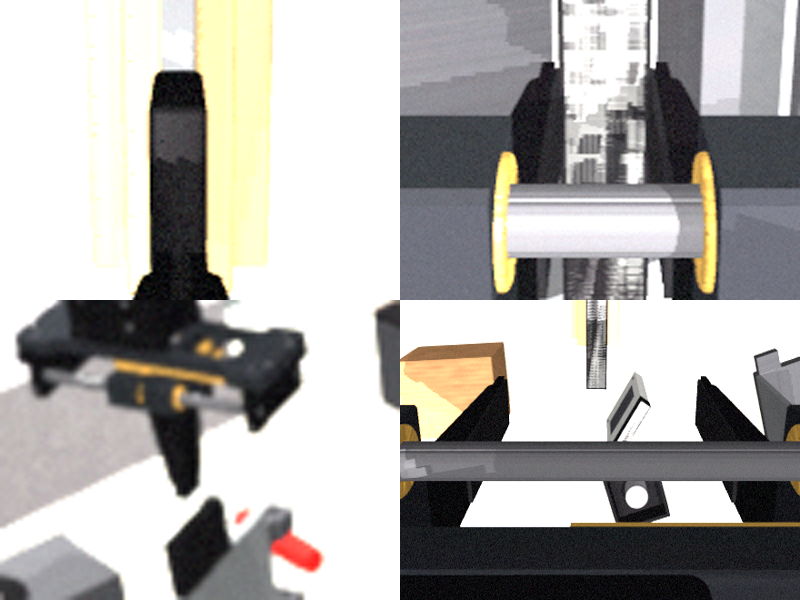

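Run:
```python
from h import *
c=camera_info("side");w=camera_info("wrist")
print("tip",tri(c,(220.5,189.5),w,(322,275)), state()["eef_pos"])
ct=camera_info("top");t0=cv2.imread("pics/top0.png").max(2)
# tab top corner hinge-end: side0 and w5
print("tab hinge-end top corner (left face) side/top",tri(c,(228.5,189.5),ct,(204,250)),tri(c,(228.5,189.5),dict(np.load("w5.npz")),(320,177)))
print("tab free-end top",tri(c,(216,202),dict(np.load("w5.npz")),(317,257)))
print("panel top free end (z145?)",tri(c,(219,213),dict(np.load("w5.npz")),(317,257)))
print("tri sock up",tri(ct,(199.1,225.5),dict(np.load("w5.npz")),(100+409.5/1.818,170/1.818)))
w7=cv2.imread("pics/w7raw.png").max(2)
print([int(v) for v in w7[262:296,322]],[int(v) for v in w7[285,285:360:3]])
```

```text
tip [432.8 293.6 201.7] [431.1430267  288.64601437 174.09230971]
tab hinge-end top corner (left face) side/top [459.4 300.8 186.3] [461.6 304.5 183.7]
tab free-end top [397.6 274.8 186.6]
panel top free end (z145?) [391.9 268.4 156.1]
tri sock up [528.  333.3 113.2]
[16, 14, 17, 17, 17, 17, 17, 14, 16, 14, 11, 12, 11, 14, 13, 14, 11, 8, 10, 13, 15, 15, 13, 14, 13, 16, 12, 14, 9, 13, 12, 13, 12, 10] [173, 174, 174, 174, 171, 161, 171, 3, 10, 6, 9, 8, 14, 7, 6, 10, 7, 7, 7, 122, 139, 138, 139, 150, 126]
```

The crop shows the shut fingertips above the tab in the side view (tip at about (221,189), tab top at about (228,190)), so the fingers were not low enough. I'll rise, open and go 30 mm deeper, which is still clear of the gripper body.

move_arm([
  [[0,0,4],[0,0,0],0.6],
  [[0,0,0],[0,0,0],0.6],
  [[0,0,0],[0,0,0],0.6],
  [[0,0,0],[0,0,0],0.6],
  [[0,0,0],[0,0,0],0.6],
  [[0,0,0],[0,0,0],0.6],
  [[0,0,0],[0,0,0],0.6],
])

```text
t: 15.3
eef_pos: [431.1, 288.6, 213.5]
tcp_rot: [3.14, 0.001, 0.422]
ft_force: [-0.0, -0.0, -0.0]
opening: 0.538
grip_force: 0.0
```

move_arm([
  [[0,0,-3],[0,0,0],0.6],
  [[0,0,-3],[0,0,0],0.6],
  [[0,0,-1],[0,0,0],0.6],
  [[0,0,-1],[0,0,0],0.6],
  [[0,0,-0.6],[0,0,0],0.6],
  [[0,0,0],[0,0,0],0.6],
])

```text
t: 15.9
eef_pos: [431.3, 288.7, 127.9]
tcp_rot: [3.14, 0.0, 0.421]
ft_force: [-0.2, 0.4, 0.2]
opening: 0.597
grip_force: 0.0
```

Run:
```python
from h import *
s=state();print(s["t"],s["eef_pos"],s["ft_force"],s["opening"],s["joints"])
im=read_camera("side");cv2.imwrite("pics/s9raw.png",im);g=im.max(2)
print(proj(camera_info("side"),s["eef_pos"]))
for y in range(150,216,2): print(y,''.join('#' if v<32 else '+' if v<80 else '.' for v in g[y,185:250]))
```

```text
15.9 [431.28265801 288.66381023 127.92385591] [-0.24842488  0.38067297  0.19671434] 0.5969432794914451 [ 4.63267175e-01  4.03167279e-01  1.87401615e+00 -1.66258185e-03
  8.64661680e-01  1.61373204e+00]
[226.5 212.3]
150 .......+################################+++......................
152 .........+###############################++++....................
154 .........+################################+++....................
156 ......+++#################################++++...................
158 ...+++++++#################################++....................
160 ++++++++++#################################+++++.................
162 ++++++++++#####################################+++...............
164 ++++++++++#############################################+++++###++
166 ###++###############################++#####+.......+++##########+
168 #########################################+++.........+###########
170 ############+....+++++++##################++++++++++#############
172 +############++++++++++++++++++++++#######################++#####
174 ++###++++++##+++++++++######+...........
[... 725 characters left out ...]

196 ..........................+####+....################+++++++++++..
198 ...........................+####..+#################++++++++++...
200 ..+++++.....................+++#####################+++++++......
202 ++++++++++.....................+####################++++++.......
204 +++++++++++++...................##################++++++++.......
206 ++++++++++++++++................+###########++++++++++++++.......
208 ++++++++++++++++++++.............#########++++++++++++++++.......
210 ++++++++++++++++++++.............+#######+++++++++++++++++.......
212 +++++++++++++++++++++............+#####++++++++++++++++++++++....
214 +++++++++++++++++++++.............+++++++++++++++++++++++++++++++
```

The fingertip is in fact about 30 mm above the reported TCP (pixel (215,200) against a predicted 210), which explains the miss. I'll go 8 mm lower and close.

move_arm([
  [[0,0,-0.4],[0,0,0],0.4],
  [[0,0,-0.4],[0,0,0],0.3],
  [[0,0,0],[0,0,0],0.2],
  [[0,0,0],[0,0,0],0.1],
  [[0,0,0],[0,0,0],0],
  [[0,0,0],[0,0,0],0],
  [[0,0,0],[0,0,0],0],
  [[0,0,0],[0,0,0],0],
  [[0,0,0],[0,0,0],0],
  [[0,0,0],[0,0,0],0],
])

```text
t: 16.95
eef_pos: [431.2, 288.7, 120.1]
tcp_rot: [3.14, -0.0, 0.421]
ft_force: [0.1, 0.7, 1.9]
opening: 0.124
grip_force: 30.0
```

Gripped (12 mm). Lift and carry to in front of the chassis.

move_arm([
  [[0,0,0.5],[0,0,0],0],
  [[0,0,1],[0,0,0],0],
  [[0,0,3],[0,0,0],0],
  [[0,0,4],[0,0,0],0],
  [[0,0,5],[0,0,0],0],
  [[0,0,0],[0,0,0],0],
])

```text
t: 17.55
eef_pos: [433.2, 289.6, 261.5]
tcp_rot: [3.141, -0.01, 0.422]
ft_force: [0.6, 0.9, -4.6]
opening: 0.123
grip_force: 30.0
```

move_arm([
  [[0.2,-2,0],[0,0,4],0],
  [[0.2,-3.5,0],[0,0,7.5],0],
  [[0.2,-3.7,0],[0,0,8],0],
  [[0.2,-3.7,0],[0,0,8],0],
  [[0.2,-3.7,0],[0,0,8],0],
  [[0.2,-3.7,0],[0,0,8],0],
  [[0.2,-3.7,0],[0,0,8],0],
  [[0.2,-3.7,0],[0,0,8],0],
  [[0,-3.5,0],[0,0,7.5],0],
  [[0,-3,0],[0,0,5],0],
])

```text
t: 18.55
eef_pos: [446.6, -53.6, 254.7]
tcp_rot: [3.141, 0.0, 1.677]
ft_force: [0.2, 0.4, -3.5]
opening: 0.125
grip_force: 30.0
```

move_arm([
  [[0,-1,0],[0,0,2.6],0],
  [[0,0,0],[0,0,0],0],
  [[0,0,0],[0,0,0],0],
])

```text
t: 18.85
eef_pos: [446.8, -61.6, 254.7]
tcp_rot: [3.141, -0.0, 1.716]
ft_force: [0.6, 0.9, -4.1]
opening: 0.124
grip_force: 30.0
```

Run:
```python
from h import *
s=state();print(s["t"],s["eef_pos"],s["tcp_rot"],np.degrees(s["tcp_rot"][2])-90,s["ft_force"],s["opening"])
c=camera_info("wrist");im=read_camera("wrist");cv2.imwrite("pics/w9raw.png",im);np.savez("w9.npz",K=c["K"],cam_to_world=c["cam_to_world"])
yaw=np.radians(np.degrees(s["tcp_rot"][2])-90);y=np.array([-np.sin(yaw),np.cos(yaw),0])
u=s["eef_pos"][2]-105.1;S=s["eef_pos"]*[1,1,0]+107*y+[0,0,u+116]
print("S guess",S,proj(c,S),"pin tip",proj(c,[519.5,56.5,128]),"foot",proj(c,[519.5,56.5,108]))
g=im.max(2)
x0,y0=map(int,proj(c,S));
for yy in range(y0-30,y0+31,2):
    if 0<=yy<480: print(yy,' '.join(f"{v:3d}" for v in g[yy,x0-40:x0+41:3]))
```

```text
18.85 [446.83999566 -61.57780295 254.72990845] [ 3.14086177e+00 -3.64030886e-04  1.71587825e+00] 8.312582150402122 [ 0.62518961  0.91804313 -4.07113317] 0.12449623124471618
S guess [431.37063144  44.29806196 265.62990845] [323.7  54.9] pin tip [435.5  87.8] foot [428.9  90.3]
24  95  96  97  95  98  98  98  99  99 100 139 161 156 155 222 223 223 221 222 222 224 224 222 219 222 219 220
26  95  96  97  96  98  96  98  98  97  99 153 155 156 152 221 222 222 223 223 222 222 221 222 220 222 218 220
28  96  97  96  98  98  92  91  93  94 104 104 107 109 109 128 129 128 127 128 125 126 143 223 220 222 217 220
30  96  95  96  96  96  91  91  92  95  93  90  93  95  94  94  94  95  93  94  92  90 127 223 221 222 219 221
32  97  95  96  96  99  93  92  94  95  92  92  91  96  95  94  94  94  92  96  91  89 148 223 222 220 221 222
34  95  94  96  94  97  93  91  93  95  94  90  91  93  95  94  93  95  94  96  91  88 151 222 222 218 220 221
36  95  95  95  97  96  93  90  93  95  93  92  91  94  95  94  95  95  94  94  91  90 149 221 221 219 219 221
38  96  95  96 117 154 107  90  92  94  94  91
[... 1917 characters left out ...]
94  90  87 186 221 222 224 223 220
74 222 221 225 223 220 183  92  91  93  93  89  89  94  92  95  90  93  91  93  90  89 184 223 224 223 223 222
76 224 223 224 220 220 184  91  89  90  94  89  89  93  91  91  92  95  93  94  88  87 182 224 222 224 225 224
78 220 223 223 218 214 180  88  90  92  92  89  93  96  91  91  93  95  90  94  89  89 179 224 223 223 224 223
80 219 219 224 221 210 173  76  77  75  74  97  93  90  91  91  91  92  74  79  74  74 175 223 223 222 223 223
82 217 216 224 224 220 217  30  31  30  25  87  87  88  88  87  89  88  27  30  28  31 223 223 221 221 224 224
84 222 222 224 224 224 220  32  29  27  28  85  87  88  87  86  86  86  26  28  30  30 224 220 220 221 222 224
```

Run:
```python
from h import *
c=dict(np.load("w9.npz"));im=cv2.imread("pics/w9raw.png");g=im.max(2)
print("S meas",plane(c,(322.3,54),265.6))
print('    ',' '.join(f"{v:3d}" for v in range(405,460,2)))
for yy in range(70,112,2): print(yy,' '.join(f"{v:3d}" for v in g[yy,405:460:2]))
```

```text
S meas [430.7  44.6 265.6]
     405 407 409 411 413 415 417 419 421 423 425 427 429 431 433 435 437 439 441 443 445 447 449 451 453 455 457 459
70 224 224 223 223 223 223 223 224 224 224 222 223 223 221 217 220 223 223 225 223 222 224 223 223 225 224 223 224
72 223 223 224 223 223 224 224 223 224 223 223 223 224 221 219 220 219 222 223 223 223 223 223 223 223 224 223 225
74 223 223 222 223 224 224 223 223 223 225 224 222 221 220 221 220 219 219 222 223 223 223 225 224 222 220 222 224
76 220 219 219 224 225 190 142 142 132 132 132 113 114 111 110 105 104 105  95  97  96  91  86  85  86  83  86 154
78 223 221 220 223 132  38  87  86  87  87  83  86  85  85  84  84  84  84  84  84  82  84  81  82  82  81  82 174
80 224 224 220 219 105  37  86  85  85  86  86  85  84  84  85  84  83  84  82  84  82  85  85  89 105 110 111 145
82 223 224 222 219  94  41  87  85  88  85  84  83  84  84  84  81  84  82  83  83  78  54  44  79 121 127 135 135
84 222 223 224 222  91  44  86  87  83  84  84  83  83  84  91 102 106  86  82  67  45  45  45  91 121 123 130 135
86 151 145 140 140  44  48  85  86  
[... 764 characters left out ...]
  50
100  85  81  58  53  29  68  85  84  85  83  84  59  56  56  71  82  81  83  81  68  55  56  63  61  89  89  80  66
102  86  83  57  49  29  65  84  84  84  83  83  82  84  85  83  84  83  84  82  83  82  82  92  92  92  92  82  66
104  84  71  56  51  30  40  42  37  38  40  40  37  38  38  34  35  39  38  38  41  44  40  43  44  47  62  65  65
106  83  85  83  83  84  84  85  83  55  57  55  56  60  64  62  64  65  64  64  64  62  64  63  61  63  64  63  63
108  87  86  86  81  82  64  80  77  50  53  53  50  54  57  63  66  67  66  66  66  67  64  67  67  66  64  67  66
110 185 174 159 154 120  34  54  56  56  62  64  63  62  63  64  62  62  65  62  65  63  64  62  64  65  63  63  62
```

Run:
```python
from h import *
c=dict(np.load("w9.npz"));cw4=dict(np.load("w4.npz"));cw2=dict(np.load("w2.npz"))
print("w9",plane(c,(436.7,86.8),128),"w2",plane(cw2,(146.6,93),128),"top0",plane(camera_info("top"),(314,228.5),128))
g=cv2.imread("pics/w4raw.png").max(2)
print(g[84:100,176:200:1])
e=[plane(c,p,108) for p in[(415.5,103),(413,76)]];print(e)
# wall +y top edge yaw in w4
```

```text
w9 [520.3  57.4 128. ] w2 [520.   57.1 128. ] top0 [518.6  55.  128. ]
[[ 92  92  90  91  93  92  92  93  93  91  92  91  97 100 100  99  97  97
   93  91  92  91  90  92]
 [ 91  92  92  91  89  88  90  89  89  88  90  90  95  98 100 101 100  96
   92  92  92  90  90  90]
 [ 92  91  92  90  89  89  90  90  90  89  91  90  94  99  97  99  98  99
   96  97  92  91  91  89]
 [ 89  88  90  90  90  90  90  88  90  91  95  94  96  99  99  99  98  96
   92  92  90  88  84  78]
 [ 90  89  89  89  90  89  93 100 108 115 115 115 111 100  95  97  98  95
   93  93  88  76  69  69]
 [ 90  90  89  89  93 100 108 111 118 122 127 126 124 117 105  95  97  97
   96  96  88  73  67  69]
 [ 90  90  88  95 103 106 110 113 120 125 114 131 162 167 155 119  95  97
   96  91  84  73  67  69]
 [ 90  90  92  98 102 103 105 108 114 121 137 173 195 198 198 175 121  93
   93  91  83  73  68  69]
 [ 87  89  91  95  98  98 101 106 111 118 134 170 195 198 198 196 149  91
   94  90  75  64  68  68]
 [ 90  89  91  93  94  95  95 100 106 110 114 161 192 193 196 198 154  89
   95  89  73  63  68  70]
 [ 89  88  87  88  86  90  91  94  99 102 107 130 172 194 192 172 115  88
   95  93  74  63  69  68]
 [ 87  85  83  83  85  83  86  92  96  96  92  92 106 129 138 111  79  89
   94  90  85  78  67  68]
 [ 89  88  84  79  80  82  84  86  88  87  88  85  83  80  80  79  79  87
   94  87  85  76  62  59]
 [ 90  90  85  78  75  75  80  80  81  82  81  79  77  77  73  76  89  98
   98  94  88  86  90  74]
 [ 93  91  92  78  68  70  70  72  75  76  78  75  73  72  76  88  99 100
   99  94  89  90  89  78]
 [ 91  91  89  76  64  63  68  71  71  72  73  71  71  84 100 101 101  99
   99  96  92  89  79  59]]
[array([510.4,  44.9, 108. ]), array([504. ,  65.6, 108. ])]
```

move_arm([
  [[0,0,-2],[0,0,0.5],0],
  [[0,0,-4],[0,0,0],0],
  [[0,0,-3],[0,0,0],0],
  [[0,0,-1.4],[0,0,0],0],
  [[0,0,0],[0,0,0],0],
  [[1,0.15,0],[0,0,0],0],
  [[2,0.3,0],[0,0,0],0],
  [[2,0.3,0],[0,0,0],0],
  [[1,0.1,0],[0,0,0],0],
  [[0,0,0],[0,0,0],0],
])

```text
t: 19.9
eef_pos: [508.6, -53.1, 151.5]
tcp_rot: [3.139, 0.001, 1.727]
ft_force: [-0.5, 0.5, -4.1]
opening: 0.124
grip_force: 30.0
```

Run:
```python
from h import *
s=state();print(s["t"],s["eef_pos"],np.degrees(s["tcp_rot"][2])-90,s["ft_force"])
c=camera_info("wrist");im=read_camera("wrist");cv2.imwrite("pics/w10raw.png",im);np.savez("w10.npz",K=c["K"],cam_to_world=c["cam_to_world"])
zs=s["eef_pos"][2]-105.1+116
print("S",plane(c,(322.3,54),zs),"pin pred",proj(c,[520.2,57.3,128]))
g=im.max(2);x0,y0=map(int,proj(c,[520.2,57.3,128]))
print('    ',' '.join(f"{v:3d}" for v in range(x0-24,x0+25,2)))
for yy in range(y0-20,y0+21,2): print(yy,' '.join(f"{v:3d}" for v in g[yy,x0-24:x0+25:2]))
for yy in range(36,74,4): print(yy,' '.join(f"{v:3d}" for v in g[yy,296:350:2]))
```

```text
19.9 [508.55072817 -53.08970349 151.53929821] 8.970399384808118 [-0.52379763  0.51925296 -4.05969289]
S [491.2  52.9 162.4] pin pred [376.5  66.2]
     352 354 356 358 360 362 364 366 368 370 372 374 376 378 380 382 384 386 388 390 392 394 396 398 400
46 234 232 234 237 238 238 236 233 233 232 233 236 237 238 238 237 237 236 237 237 237 238 237 237 236
48 235 235 237 238 237 238 238 237 237 237 236 237 237 237 238 237 236 237 237 237 235 237 237 238 238
50 237 237 238 237 236 238 237 238 238 237 237 237 237 237 237 234 236 238 238 235 232 233 237 238 238
52 141 141 140 140 141 140 139 138 140 140 138 139 139 138 138 138 138 138 137 135 135 135 135 136 137
54  98 104 102 102 102 100 103 103 101 101 100  99  99  98 100 101  99 100  99  98 100  98 100  99  99
56  98 102 100 101 100 101 100 100  98 101  99 100  99  99  98  98  98  98  99  97  98  97  97 110 113
58  99 101 101 101 102 101 103 103 102 102 100 101 100 100 100  99  99  99  99  98  98  97  69 133 139
60  98 104 103 103 103 101 101 100  99 101  99 100  98  99 100  97  98  98  99  98  94  57  66 138 141
62  98  99 100 101  99  
[... 1724 characters left out ...]
58  87 107 105 102 100 101 184 234
52 238 168 104 100 104 105  98  64  34  33  36 194 227 231 234 209  33  32  33  67 102 105 102 101 100 189 234
56 236 166 102 102 104 104  96  66  33 223 238 236 232 232 235 237 238 206  34  68 102 103 102 101  97 192 236
60 238 183 102 102 103 105 103  83  89 103 100 102 104 103 105 105 106 103  88  86 106 104 100 100 101 191 232
64 237 195 101 102 101 105 105 102  85  84 101 102 104 103 103 103 103  83  90 102 108 106  99 101  99 202 236
68 238 195 102 102 104 104 104 105 102  99  97  84  81  83  81  87 102 103 104 104 105 102  99 102 101 202 235
72 235 193 102 101 102 103 103 101  99 100  99 102 104 103 101 103 102 103 106 105 106 103  98 100 100 102 101
```

move_arm([
  [[1,0.15,0],[0,0,0],0],
  [[1,0.15,0],[0,0,0],0],
  [[0.95,0.13,0],[0,0,0],0],
  [[0,0,0],[0,0,0],0],
  [[0,0,0],[0,0,0],0],
])

```text
t: 20.45
eef_pos: [536.7, -49.0, 150.7]
tcp_rot: [3.141, -0.0, 1.727]
ft_force: [0.5, -0.1, -3.5]
opening: 0.123
grip_force: 30.0
```

```bash
cat > look.py <<'E'
from h import *
s=state();print(s["t"],s["eef_pos"],np.degrees(s["tcp_rot"]),s["ft_force"])
c=camera_info("wrist");im=read_camera("wrist");cv2.imwrite("pics/wl_%d.png"%(s["t"]*100),im)
zs=s["eef_pos"][2]-105.1+116
S=plane(c,(322.4,54.4),zs);print("S",S,"bottom mouth centre px",proj(c,S-[0,0,20]),"pin tip at S would be px",proj(c,[S[0],S[1],128]),"foot",proj(c,[S[0],S[1],108]))
g=im.max(2)
print('    ',' '.join(f"{v:3d}" for v in range(300,346,2)))
for yy in range(36,76,2): print(yy,' ',' '.join(f"{v:3d}" for v in g[yy,300:346:2]))
E
python3 look.py
```

```text
20.45 [536.6824725  -49.01271908 150.71389383] [ 1.79944528e+02 -5.38116920e-03  9.89310823e+01] [ 0.47305439 -0.11538516 -3.50741619]
S [519.5  56.9 161.6] bottom mouth centre px [322.5  61.6] pin tip at S would be px [322.5  65.9] foot [322.4  71.2]
     300 302 304 306 308 310 312 314 316 318 320 322 324 326 328 330 332 334 336 338 340 342 344
36   100 101 102 106 103 101 102 100 102 102 103 103 103 104 104 105 103 103 104 103 100 100  98
38   101 101 103 104 104 103 101  99 100 101 103 103 101 103 103 104 104 101 104 104 100  99 100
40   101 100 103 104 102 101 100 100  98  93  78  66  72  98 103 105 104 103 105 103 100  99 100
42   102  98 103 104 104 102 101  89  60  51  48  61  56  59  61  97 104 103 105 103 101 100 101
44   101 101 101 104 103 103  89  60  52  34  30  31  33  33  46  64  95 103 103 102 100 100 100
46   102  99 102 104 102  98  66  46  33  34  33  30  31  28  32  53  65 100 105 105 100 100 100
48   102  99 102 105 102  82  57  32  35  32  32  34  32  31  33  32  57  86 106 104 100  99 100
50   100  99 101 105 100  67  44  36  32  32  32  29  31  29  29  31  43
[... 488 characters left out ...]
3 106 102  99  98  98
62   101 100 101 104 103  94  79  99 100  99  94  82  89  91  86  92  76  97 105 104  99  99  98
64   102 101 101 103 101 100  86  82  98  94  77  95 128 127 111  77  87 101 104 103  99  98  99
66   101 100 102 101 101 102  99  85  77  83  73 104 127 117  81  87 102 103 105 104  98  98  98
68   101 101 101 102 103 102 100  97  95  82  81  81  82  86 102 102 103 102 105 103  98  97  98
70    99 101 100 100  99 102 100  96  97 102 102 101 101 101 102 101 102 102 105 102  99  98  97
72   100  99 101 100 101 100 101  97  97 100 102 100 101 103 101 101 104 102 103 100  97  97  98
74    99  99 102 103 101 102 101  97  97 101 104 100 102 101 102 102 101 100 104 101  95  99  97
```

move_arm([
  [[0.13,0.02,0],[0,0,0],0],
  [[0,0,-0.5],[0,0,0],0],
  [[0,0,-0.5],[0,0,0],0],
  [[0,0,0],[0,0,0],0],
  [[0,0,0],[0,0,0],0],
])

```text
t: 21.0
eef_pos: [537.7, -48.9, 140.6]
tcp_rot: [3.141, -0.0, 1.727]
ft_force: [-1.0, 0.3, -5.0]
opening: 0.126
grip_force: 30.0
```

```bash
python3 look.py
```

```text
21.0 [537.7493438  -48.86215009 140.63783918] [ 1.79968654e+02 -9.49643936e-03  9.89291398e+01] [-0.97144075  0.3443822  -4.97271473]
S [520.5  57.  151.5] bottom mouth centre px [322.3  61.7] pin tip at S would be px [322.3  62.8] foot [322.3  68.7]
     300 302 304 306 308 310 312 314 316 318 320 322 324 326 328 330 332 334 336 338 340 342 344
36   103 101 105 103 103 102  99 101  99 103 104 104 102 103 104 103 104 103 105 102 100 100 100
38   100 101 102 104 103 101  99  99 102 102 104 103 102 103 104 104 105 102 105 103 101  99 101
40   100 101 103 104 104 102 100  98 101  82  79  71  76  97 103 105 103 102 104 103 100 101 101
42   103 100 101 105 104 101 101  87  60  58  60  60  59  57  68 104 102 102 107 103 100  99 100
44   102  99 102 104 104 102  78  60  45  30  33  34  32  36  61  63  98 103 107 102 100 101 100
46   101  99 103 104 103  89  65  44  33  31  31  32  31  33  33  57  74 103 106 104 100 100 100
48   102  98 101 103 103  70  54  36  36  33  32  32  33  32  32  39  63  93 104 102 100 101 100
50   101 100 101 104  99  69  36  36  35  33  32  31  32  33  30  31  51 
[... 487 characters left out ...]
4 106 100  99  98  99
62   101 100 103 103 103  85  82  99  89  76 105 127 128 119  85  78  77  97 104 101  97  99  97
64   100 100 102 103 102 101  81  68  66  71 102 125 125 122  80  78  93 104 104 101  97  98 100
66   101 100 102 103 101 102  98  79  78  70  68 110 117  83  79  96 103 102 104 101  98  99  98
68   101 101 103 103 102 101  99  97  94  81  81  81  81  85 100 104 102 102 105 100  98  98  98
70    99 101 100 101 101 101  97  98 100 101 102 101 100 101 102 103 102 102 104 102  98  98  99
72   100  98 102 103 103 102 100  97  99 103 103 101 101 101 102 102 102 103 104 102  97  98  97
74   100 101 100 101 102 101 100  97  98 102 103 100 100 103 101 102 101 101 103 101  97  97  97
```

move_arm([
  [[0.07,0.01,0],[0,0,0],0],
  [[0,0,-0.4],[0,0,0],0],
  [[0,0,-0.4],[0,0,0],0],
  [[0,0,0],[0,0,0],0],
])

```text
t: 21.45
eef_pos: [538.2, -48.7, 132.3]
tcp_rot: [3.141, -0.0, 1.727]
ft_force: [-2.5, 1.4, -4.6]
opening: 0.122
grip_force: 30.0
```

move_arm([
  [[0,0,-0.3],[0,0,0],0],
  [[0,0,0],[0,0,0],0],
])

```text
t: 21.65
eef_pos: [538.4, -48.7, 129.6]
tcp_rot: [3.141, -0.0, 1.727]
ft_force: [-3.5, 0.2, -3.4]
opening: 0.125
grip_force: 30.0
```

```bash
python3 look.py
```

```text
21.65 [538.39968558 -48.69216931 129.62045821] [ 1.79964207e+02 -1.29541648e-02  9.89317574e+01] [-3.4975309   0.23915318 -3.42619413]
S [521.2  57.2 140.5] bottom mouth centre px [322.4  61.6] pin tip at S would be px [322.4  59.1] foot [322.4  65.6]
     300 302 304 306 308 310 312 314 316 318 320 322 324 326 328 330 332 334 336 338 340 342 344
36   100 103 106 105 104 103 101 102 103 105 105 104 105 105 106 104 105 106 106 103 101  99 168
38   100 103 105 106 104 102 101 101 104 106 106 104 107 103 105 105 104 106 105 102 101 100 169
40   101 103 106 105 104 102 102 101  94  72  62  72  83 104 105 106 104 105 106 101 102 101 167
42   100 103 104 106 103 102  90  61  60  59  61  60  60  62  95 106 103 106 107 102 102 102 169
44   102 102 106 104 105  90  60  55  34  32  33  32  34  56  63  90 103 106 106 103 102 101 103
46   101 103 107 106  99  64  48  34  34  33  34  33  32  35  46  65  94 106 106 103 101 103 101
48   101 102 104 104  82  59  34  34  34  33  32  32  32  32  31  59  77 108 105 102 101 101 118
50   103 104 105 104  69  47  33  36  33  36  33  33  32  35  33  44  67
[... 488 characters left out ...]
7 104 101 101  98 125
62   102 104 105 104  96  77  63  66  73  81 173 201 177  84  77  77  97 104 105 100 101 101  80
64   103 103 105 103 103  89  75  64  71  68  70  72  71  75  77  88 102 104 105 101  99 101  81
66   102 102 104 104 105 102  88  77  71  67  67  67  73  81  90 105 103 105 104 101  99  98  79
68   104 103 104 103 102 103 100  96  87  80  82  81  88 102 103 103 104 105 105 100 100 100  83
70   102 102 103 103 104 103 100 100 103 104 103 104 103 103 103 104 103 105 103 101 100  98  84
72   101 102 101 103 103 104  98  98 101 103 103 102 102 103 106 106 101 104 104 101  97  99  85
74   100 102 104 104 104 104  97  99 102 105 104 102 101 102 103 104 102 104 104 100  99  99  83
```

move_arm([
  [[0.08,0.01,0],[0,0,0],0],
  [[0,0,-0.3],[0,0,0],0],
  [[0,0,-0.3],[0,0,0],0],
  [[0,0,0],[0,0,0],0],
])

```text
t: 22.1
eef_pos: [539.2, -48.7, 123.7]
tcp_rot: [3.141, -0.0, 1.727]
ft_force: [-5.1, 0.4, -2.7]
opening: 0.128
grip_force: 30.1
```

move_arm([
  [[0,0,-0.3],[0,0,0],0],
  [[0,0,0],[0,0,0],0],
])

```text
t: 22.3
eef_pos: [539.2, -48.7, 120.7]
tcp_rot: [3.141, -0.0, 1.727]
ft_force: [-5.8, 0.3, -0.9]
opening: 0.127
grip_force: 30.2
```

```bash
python3 look.py
```

```text
22.3 [539.24050674 -48.68242599 120.73386714] [ 1.79957411e+02 -2.62964791e-03  9.89378870e+01] [-5.77435411  0.25967947 -0.94028303]
S [522.   57.2 131.6] bottom mouth centre px [322.3  61.7] pin tip at S would be px [322.4  55.8] foot [322.3  62.8]
     300 302 304 306 308 310 312 314 316 318 320 322 324 326 328 330 332 334 336 338 340 342 344
36   105 105 106 103 102  99 100 103 106 103 105 105 105 105 107 102 105 105 102 102 100 168 238
38   103 107 105 104 103 100 102 105 107 105 104 105 104 106 105 104 105 105 102 102 102 168 238
40   104 105 105 104 104 100 102  79  63  62  60  68  99 105 105 106 107 107 100 102 103 104 105
42   103 105 105 105 102  88  61  59  56  42  43  54  62  80 108 103 107 105 103 103 102 102 102
44   104 106 104 105  89  61  48  31  30  32  33  33  47  62  77 104 107 106 103 101 100 121 146
46   104 107 103 100  66  47  31  31  35  32  30  30  32  40  65  94 106 106 101 102 102 122 147
48   104 107 105  82  59  35  33  35  32  33  33  33  34  32  52  76 106 107 101 101 103 121 146
50   103 106 104  73  49  34  32  36  49  83 103  84  59  32  34  68  97 
[... 487 characters left out ...]
5 101 100  98  88  50
62   103 104 103 100  76  68  66  67  67  68  68  70  74  73  76  98 105 104 100 101 100  87  51
64   102 105 103 102  95  76  65  65  66  66  67  67  69  76  90 103 104 103 101 100 101  90  49
66   104 103 105 103 102  92  76  75  65  64  67  66  82  92 105 102 105 106  99 101  98  92  62
68   101 103 102 104 102  98  99  94  85  82  81  88 101 103 104 101 105 105 102 101  97  92  64
70   101 103 104 104 104  98  99 102 104 104 103 103 104 105 105 102 103 105 101  98  97  91  65
72   102 104 103 102 102  99  99 102 104 104 104 102 104 103 104 102 104 105  98  99 100  93  64
74   103 102 103 103 103  98  99 101 104 104 102 102 103 102 104 102 105 105 100 100 100  91  62
```

move_arm([
  [[-0.05,0,0],[0,0,0],0],
  [[0,0,-0.2],[0,0,0],0],
  [[0,0,-0.15],[0,0,0],0],
  [[0,0,0],[0,0,0],0],
])

```text
t: 22.75
eef_pos: [538.9, -48.7, 117.3]
tcp_rot: [3.14, 0.0, 1.727]
ft_force: [-4.6, -1.0, -2.0]
opening: 0.128
grip_force: 30.1
```

move_arm([
  [[0,0,-0.15],[0,0,0],0],
  [[0,0,0],[0,0,0],0],
])

```text
t: 22.95
eef_pos: [539.4, -48.8, 117.0]
tcp_rot: [3.139, 0.001, 1.727]
ft_force: [-6.7, -0.2, 10.0]
opening: 0.124
grip_force: 30.1
```

move_arm([
  [[0,0,0],[0,0,0],0.5],
  [[0,0,0],[0,0,0],0.5],
  [[0,0,0],[0,0,0],0.5],
  [[0,0,0],[0,0,0],0.5],
  [[0,0,0],[0,0,0],0.5],
  [[0,0,1],[0,0,0],0.5],
  [[0,0,3],[0,0,0],0.5],
  [[0,0,4],[0,0,0],0.5],
  [[0,0,4],[0,0,0],0.5],
  [[0,0,0],[0,0,0],0.5],
])

```text
t: 23.95
eef_pos: [540.9, -49.0, 241.6]
tcp_rot: [3.132, 0.003, 1.727]
ft_force: [-0.7, -0.0, -0.0]
opening: 0.498
grip_force: 0.0
```

Run:
```python
from h import *
s=state();print(s["t"],s["eef_pos"],s["ft_force"],s["opening"])
c=camera_info("wrist");im=read_camera("wrist");cv2.imwrite("pics/wf.png",im);g=im.max(2)
y=np.array([-.155,.988,0]);
for h in(128,):
    x0,y0=map(int,proj(c,[520.5,57.3,h]));print(x0,y0,"bright=pin tip; hole rim px if seated",proj(c,[520.5,57.3,128]))
for yy in range(y0-20,y0+21,2): print(yy,' '.join(f"{v:3d}" for v in g[yy,x0-26:x0+27:2]))
# seated prediction for tab top (z=187) centre & free panel end top (z=142), side and wrist
O=np.array([520.5,57.3,0])-107*y
for n in("side","top","wrist"):
    cc=camera_info(n);print(n,"tab top ends",[proj(cc,O+e*y+[0,0,187]).tolist() for e in(-35,35)],"free top",proj(cc,O-89*y+[0,0,142]))
sd=read_camera("side").max(2);cv2.imwrite("pics/sf.png",sd)
for yy in range(205,300,3): print(yy,''.join('#' if v<32 else '+' if v<70 else '-' if v<110 else '.' for v in sd[yy,290:380]))
```

```text
23.95 [540.92165385 -48.99992965 241.63042615] [-0.71067235 -0.03222248 -0.03465006] 0.497848898903029
316 82 bright=pin tip; hole rim px if seated [316.9  82.8]
62 234 235 236 238 238 238 237 236 234 234 234 234 233 234 237 238 236 234 234 232 236 238 238 238 237 236 237
64 231 233 232 237 236 236 237 238 236 234 235 235 235 237 238 238 237 238 237 237 238 238 238 237 236 237 237
66 234 237 237 236 235 233 233 235 235 234 234 236 238 238 238 237 237 238 238 237 238 238 238 236 237 238 237
68 234 237 237 235 234 229 129 104 108 106 104 103 106 105 105 106 106 105 104 102 181 238 238 238 238 237 237
70 234 237 238 236 234 228 104 100 101 101  99  98 104 103 102 102 103 103 100  99 179 238 238 239 237 237 235
72 236 238 238 237 236 229 100  99 103 103  98 100 102 101 101 102 103 102 101  98 100 102 103 100 102 103 101
74 237 236 237 238 238 231 101 100 101 101  99  99 103  97 102 104 104 103 102  98  98  99  98  98 101  98  99
76 237 236 234 236 238 231 101 101 103 100  97  65  49  46  55  72 102 103 101  99 108 134 131 134 133 134 135
78 237 238 236 236 238 233 106 100 102  99  65  38
[... 3956 characters left out ...]
-++++++++++++++++--+--+++-+++++++++
280 ...................................................------------+++++++++--+-+++--+++++++++
283 ..........................................................-------------------++--+++++++-.
286 ................................................................-------------++--++++-....
289 ..................................................................------+---+++++++-......
292 ...................................................................-++++----++---.........
295 .........................................................................-+-..............
298 ..........................................................................................
```

```bash
python3 -c "
from cell import env,state
print(env.job_done(),state()['t'])"
```

```text
the job is handed in; nothing more can be done
the job is handed in; nothing more can be done
```

The drive module is home in its bay and the door hangs shut on both pins; both are released and the job was handed in at about 24 s, with the verdict not shown.

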